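# Sort two bolts on thread-pitch gauges

## Robot

A 6-joint arm with a two-finger parallel gripper is mounted at the origin on the work surface. World frame = base frame: x ahead of the robot, y to its left, z up, the work surface at z = 0. Lengths are in m, angles in rad, forces in N, time in s.
With the tool pointing down it reaches from about 0.425 to 0.925 m from the base axis. Payload 12.5 kg.
Tool frame: the origin (TCP) lies at the very end of the fingers, on their centre line; the grasp point (between the pads) lies 19 mm behind it (env.grip_point_offset is the y of the grasp point in the tool frame, in m); y points along the fingers, z is the direction in which the jaws open and shut, and the axes are right-handed (so a half turn about y gives the same grasp; the last joint's range is limited). The gripper opens to 85 mm and grips with 20 to 120 N. Pads are 22 mm wide; open, the fingers measure 114 mm over their backs; the gripper's body (76 mm by 85 mm) begins 54 mm behind the grasp point. The pads swing forward as they close: fully open they stand 13 mm farther back than shut.
Start: joints at [1.063, 0.491, 1.559, -0, 1.092, -0.106], TCP at [0.244, 0.575, 0.231] pointing down, gripper open.
Joint ranges: [-3.1, 3.1], [-0.84, 2.19], [0.05, 2.79], [-1.13, 4.28], [0.06, 2.93], [-2.69, 2.69]. Speed limits (rad/s): [2.22, 2.22, 2.79, 3.14, 3.14, 3.14].

## Interface

Orientations are given as a rotation vector (axis times angle).
In Python, from station import env gives the robot as it stands.
- The arm moves only by the tool jog_arm, never from a script. Its argument "series" is a list of rows, each a list of 4 numbers: the shift along the tool's x, y, z in mm, then the turn about the tool's y in degrees. A call has exactly 8 rows; each row shifts and turns the commanded pose from where the row before left it, along the tool's axes as they then stand; what a row does not reach is not made up. A row lasts 1/8 s, in which the tool goes at most 62.5 mm and 10.7 degrees, less where a joint would pass 70% of its speed; a pose out of reach is approached as far as the arm can. A call is refused whole if a number of a shift passes 62.5 or a number of a turn 10.7, either way. A call with a gripper value outside its range is refused whole. "jaw" is the opening, from 0 (shut) to 1 (fully open), set as the call begins (left out, the last holds). The fingers move at their own pace and stop on an object; "squeeze" is the grip in N (left out, the last holds). Time passes only in rows, so rows that do not move let the fingers close, or fill a call up. It gives the time, the measured TCP pose, the force and the opening at its end, in the units of the state.
- env.get_state(): the state, without advancing time (a new reading comes with each control period).
- env.get_image(name): name is "scene" or "top" or "wrist"; returns the picture (480x640x3 uint8, red, green, blue); there is no depth.
- env.camera_info(name): a dict with "fx", "fy", "cx", "cy" (pixels), "rvec" (rotation vector, rad) and "tvec" (3), from world to camera coordinates, as OpenCV has them; the wrist camera has in their place "mount" (4x4, takes a point from camera to tool coordinates, whose origin is the TCP and whose axes are the tool frame's). Camera axes: x right, y down, z forward; pixel columns grow to the right and rows downward; lengths in m; the calibration is good to about 2 mm. A picture is of the moment at which its call begins: read the wrist's pose just before it. camera_info takes no time and is no camera call.
- env.hand_in(): hands the job in, once; it reports no verdict.
The state is a dict: "t": time; "q": joint angles; "joint_vel": joint speeds; "joint_efforts": joint torques, N m; "eef_pos": TCP position; "tcp_rot": TCP orientation; "contact_force": force on the tool from outside, world axes, zero at the start; "wrist_torque": the same for the moment, N m; "grip_width": finger opening in m.
Only numpy, scipy, OpenCV 4.12 (cv2) and the standard library are available. Lean on these libraries where they do the work, as an engineer would, in place of code of your own. Each camera call takes 0.05 s, during which the arm holds its last target.

## Task

Sort the two bolts by thread pitch: bring each one to the notched gauge plate whose teeth match its thread and seat it sideways against them, lying flat on the bench with its thread fully home in the teeth. Leave both bolts seated there, let go, and do not disturb the things standing around.

Things in the scene. Friction and masses are not known exactly. Their poses are not given: they have to be found in the camera images.
- bolt_fine_mid (a point): mid-thread point on the axis of the fine-pitch bolt, 20 mm above the bench when lying; y along the bolt. Plain aluminium. Thread 76 mm long, 32 mm outside, 20 mm at the root, 5 ridges 12 mm apart, one at the centre. Each end: a square block 40 x 40 mm, 38 to 54 mm from the centre, on which it lies without rolling; a 20 mm stub adds 6 mm at +y. About 0.26 kg. May be seated either end round.
- bolt_coarse_mid (a point): mid-thread point on the axis of the coarse-pitch bolt, 20 mm above the bench when lying; y along the bolt. Plain aluminium. Thread 76 mm long, 32 mm outside, 20 mm at the root, 3 ridges 20 mm apart, one at the centre. Each end: a square block 40 x 40 mm, 38 to 54 mm from the centre, on which it lies without rolling; a 20 mm stub adds 6 mm at +y. About 0.26 kg. May be seated either end round.
- gauge_fine_seat (a point): on the fine-pitch gauge: where a matching bolt's mid-thread point is when fully home, 20 mm above the bench. +x = level push direction into the teeth, y along the row. 6 steel teeth 12 mm apart; tips at x = +10 mm, roots at +17 mm, 16 to 24 mm above the bench. Teeth first touch 6 mm before home; centred in y within 3 mm, the right bolt slides in, a wrong one stops there.
- gauge_coarse_seat (a point): on the coarse-pitch gauge: where a matching bolt's mid-thread point is when fully home, 20 mm above the bench. +x = level push direction into the teeth, y along the row. 4 steel teeth 20 mm apart; tips at x = +10 mm, roots at +17 mm, 16 to 24 mm above the bench. Teeth first touch 6 mm before home; centred in y within 3 mm, the right bolt slides in, a wrong one stops there.
- bolt_fine: the fine-pitch bolt; origin on the bench under its centre as it lies at the start. The two bolts look alike but for the pitch: 12 mm here, 20 mm on the other. The coarse thread has 3 wide ridges, the fine one 5 narrow ones.
- bolt_coarse: the coarse-pitch bolt; origin on the bench under its centre as it lies at the start. The two bolts look alike but for the pitch: 20 mm here, 12 mm on the other. The coarse thread has 3 wide ridges, the fine one 5 narrow ones.
- gauge_fine: the fine-pitch gauge, fixed to the bench: steel leaf 68 mm long in y, 8 mm thick, on a dark block 32 mm high (screw heads to 36 mm) reaching back to x = +63 mm; origin on the bench below the seat point, same axes. Nothing of it stands at x below +10 mm; the bench on that side is free to lay the bolt down.
- gauge_coarse: the coarse-pitch gauge, fixed to the bench: steel leaf 68 mm long in y, 8 mm thick, on a dark block 32 mm high (screw heads to 36 mm) reaching back to x = +63 mm; origin on the bench below the seat point, same axes. Nothing of it stands at x below +10 mm; the bench on that side is free to lay the bolt down.
- speaker: bystander: black loudspeaker unit, 100 x 125 x 47 mm; origin at the centre of its underside
- sprayer: bystander: orange cone-shaped spray bottle, 90 mm wide at the foot, 221 mm high; origin at the centre of its foot
- tube: bystander: small blue upright tube, 35 mm wide, 72 mm high; origin at the centre of its foot
- canister: bystander: grey round filter canister, 104 mm wide, 66 mm high; origin at the centre of its foot
Things that resemble listed ones, but are neither listed nor needed, are in the scene too. Leave any blue look-alike of the bolt_coarse alone.

How it is judged:
At the end, for the whole second after the job is handed in: Each bolt lies at rest at the gauge of its own pitch: its centre within 2.5 mm of fully home in the push direction, within 5 mm along the teeth, within 3 mm in height, and its axis within 0.08 rad of parallel to the row of teeth (x of bolt_fine_mid in the frame of gauge_fine_seat between -0.0025 and 0.0025 m and y of bolt_fine_mid in the frame of gauge_fine_seat between -0.005 and 0.005 m and z of bolt_fine_mid in the frame of gauge_fine_seat between -0.003 and 0.003 m and angle between the y axis of bolt_fine_mid and the y axis of gauge_fine_seat, either way round below 0.08 rad and linear speed of each of bolt_fine, bolt_coarse below 0.01 m/s and x of bolt_coarse_mid in the frame of gauge_coarse_seat between -0.0025 and 0.0025 m and y of bolt_coarse_mid in the frame of gauge_coarse_seat between -0.005 and 0.005 m and z of bolt_coarse_mid in the frame of gauge_coarse_seat between -0.003 and 0.003 m and angle between the y axis of bolt_coarse_mid and the y axis of gauge_coarse_seat, either way round below 0.08 rad); the robot touches nothing.
It fails at once if the speaker is moved by more than 25 mm or tipped (distance of speaker from where it was at the start of the episode above 0.025 m or angle between speaker's own z axis and vertical above 0.3 rad).
It fails at once if the sprayer is moved by more than 25 mm or tipped (distance of sprayer from where it was at the start of the episode above 0.025 m or angle between sprayer's own z axis and vertical above 0.3 rad).
It fails at once if the tube is moved by more than 25 mm or tipped (distance of tube from where it was at the start of the episode above 0.025 m or angle between tube's own z axis and vertical above 0.3 rad).
It fails at once if the canister is moved by more than 25 mm or tipped (distance of canister from where it was at the start of the episode above 0.025 m or angle between canister's own z axis and vertical above 0.3 rad).
It also fails if it takes over 70 s, if anything falls off the work surface, if the arm or the gripper's body presses on something with over 40 N, if the wrist force passes 120 N, or if a joint passes its speed limit or range.

## Working session

There is one attempt and no reset: what is moved stays moved. The work goes in short steps, Python scripts to look and compute and a tool call to move; the robot and the scene stay as the last step left them, time stands still between calls to the robot, and variables do not carry over. Pictures are saved under pics/ and viewed, and the job is handed in when it is done.

Besides the shell and the picture viewer there is one more tool, called after "Call:" as a command line: name --pt "numbers of a row" for each row, then --argument value for the rest. jog_arm: Moves the arm, as the interface text tells. Its arguments: {"type":"object","properties":{"series":{"type":"array","items":{"type":"array","items":{"type":"number"}}},"jaw":{"type":"number"},"squeeze":{"type":"number"}},"required":["series"]}

```bash
ls; mkdir -p pics
python3 - <<'E'
from station import env
import cv2
print(env.get_state()); print(env.grip_point_offset)
for n in ["scene","top","wrist"]:
    im=env.get_image(n); cv2.imwrite(f"pics/{n}0.png",im[:,:,::-1]); print(n,env.camera_info(n))
E
```

```text
pics
{'t': 0.0, 'q': array([ 1.06343599e+00,  4.91608116e-01,  1.55947531e+00, -1.18038005e-05,
        1.09172966e+00, -1.05593130e-01]), 'joint_vel': array([ 0.00019588, -0.00053497, -0.00014846, -0.00069884,  0.00028143,
        0.00053254]), 'joint_efforts': array([ 1.92071617e-03, -6.18433928e+01, -2.61588103e+01, -3.96347139e-05,
        4.05328930e-03,  2.03457057e-05]), 'eef_pos': array([0.24426172, 0.57502704, 0.23068868]), 'tcp_rot': array([-1.54889325,  0.3154922 , -0.31492631]), 'contact_force': array([ 0.0829059 ,  0.56797811, -0.63151135]), 'wrist_torque': array([-0.06762695, -0.0315762 ,  0.01277071]), 'grip_width': 0.08548845063247512}
-0.0187
scene {'fx': 484.4296850877463, 'fy': 484.4296850877463, 'cx': 314.36269997914906, 'cy': 233.9997530605253, 'rvec': array([ 1.21772256,  2.46795099, -0.77524922]), 'tvec': array([ 0.34063635, -0.31040142,  1.42864007])}
top {'fx': 569.9791107481926, 'fy': 569.9791107481926, 'cx': 324.0753165515163, 'cy': 236.06478735726046, 'rvec': array([ 2.10497491, -2.14313844,  0.19904067]), 'tvec': array([-0.00554795,  0.54174382,  1.23016275])}
wrist {'fx': 405.5364569506189, 'fy': 405.5364569506189, 'cx': 319.7262128120364, 'cy': 232.812823851841, 'mount': array([[ 2.54032066e-04,  9.48692699e-01,  3.16199460e-01,
        -8.20839907e-02],
       [ 3.40906720e-04, -3.16199534e-01,  9.48692647e-01,
        -1.42764634e-01],
       [ 9.99999910e-01, -1.33203832e-04, -4.03740537e-04,
         5.41477977e-05],
       [ 0.00000000e+00,  0.00000000e+00,  0.00000000e+00,
         1.00000000e+00]])}
```

View pics/scene0.png

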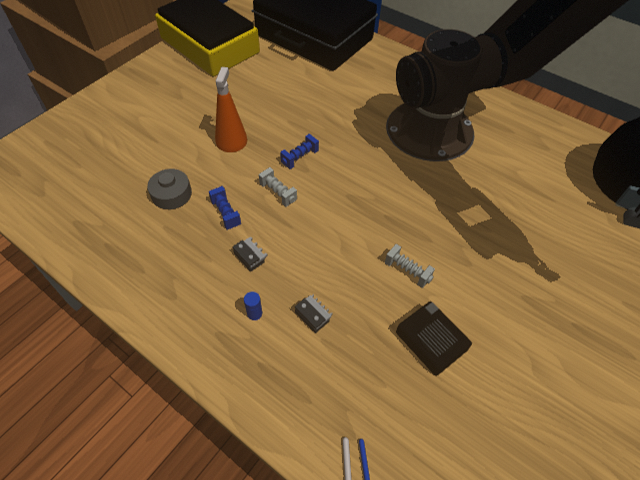

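View pics/top0.png

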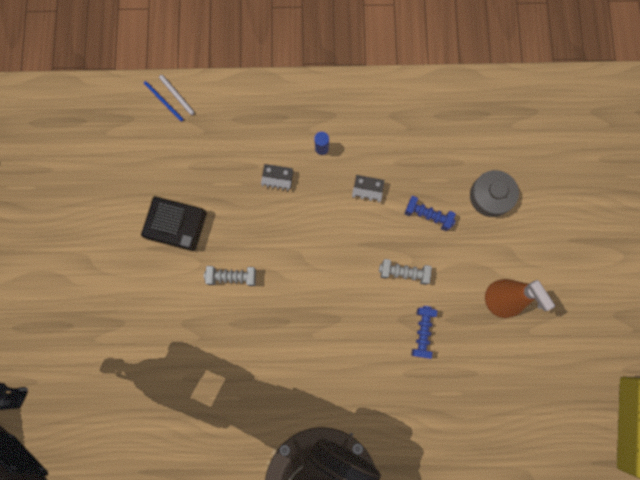

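View pics/wrist0.png

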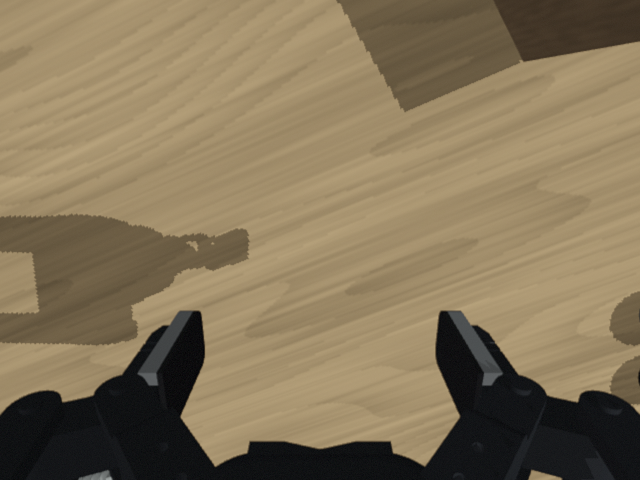

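The top view shows the aluminium bolts at about (230,276) and (406,272), with the gauges at (278,178) and (368,188), teeth facing the robot. I'll zoom in to tell the pitches apart.

Run:
```python
import cv2,numpy as np
im=cv2.imread("pics/top0.png")
f=lambda x,y,w,h: cv2.resize(im[y:y+h,x:x+w],(400,300),interpolation=cv2.INTER_CUBIC)
a=np.hstack([f(190,251,80,60),f(366,242,80,60)]);b=np.hstack([f(240,150,80,60),f(328,158,80,60)])
cv2.imwrite("pics/z0.png",np.vstack([a,b]))
```

```text
(no output)
```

View pics/z0.png

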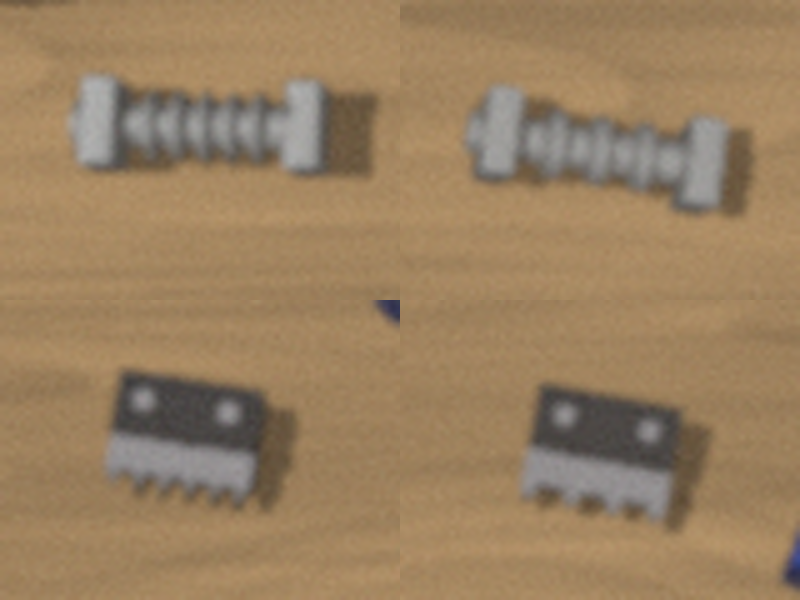

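```bash
cat > h.py <<'E'
import numpy as np,cv2
from scipy.spatial.transform import Rotation as R
def cam(info,st=None):
    """returns K, R_wc, center in world"""
    K=np.array([[info['fx'],0,info['cx']],[0,info['fy'],info['cy']],[0,0,1]])
    if 'mount' in info:
        T=np.eye(4);T[:3,:3]=R.from_rotvec(st['tcp_rot']).as_matrix();T[:3,3]=st['eef_pos']
        M=T@info['mount'];return K,M[:3,:3],M[:3,3]
    r=R.from_rotvec(info['rvec']).as_matrix();return K,r.T,-r.T@info['tvec']
def pt(c,uv,z):
    K,Rw,C=c
    uv=np.atleast_2d(uv).astype(float)
    d=(Rw@np.linalg.inv(K)@np.c_[uv,np.ones(len(uv))].T).T
    return C+d*((z-C[2])/d[:,2])[:,None]
def px(c,p):
    K,Rw,C=c
    q=(K@(Rw.T@(np.atleast_2d(p)-C).T)).T
    return q[:,:2]/q[:,2:]
E
python3 - <<'E'
from station import env
from h import *
st=env.get_state()
print(R.from_rotvec(st['tcp_rot']).as_matrix().round(3))
c=cam(env.camera_info('top')); s=cam(env.camera_info('scene'))
print('cams',c[2],s[2])
for n,uv,z in [('fbolt',(230,276),.02),('cbolt',(407,272),.02),('fbL',(210,276),.04),('fbR',(250.5,276),.04),('cbL',(386,268.5),.04),('cbR',(429,274),.04),('fg screwL',(268.5,169.7),.036),('fg screwR',(285.6,172.2),.036),('cg sL',(360.8,181),.036),('cg sR',(377.8,184.3),.036),('tube',(322,152),0),('spk',(174,223),.047),('can',(495,195),0.05),('spray',(505,298),.02),('blue',(412,205),.04)]:
    p=pt(c,uv,z)[0]; print(n,p.round(4),px(s,p).round(0))
E
```

```text
[[ 0.92  -0.     0.391]
 [-0.391 -0.001  0.92 ]
 [-0.    -1.    -0.001]]
cams [ 0.30455149 -0.01222846  1.30916629] [1.07339508 0.36994926 0.98201587]
fbolt [0.4589 0.2    0.02  ] [[410. 266.]]
cbolt [ 0.4608 -0.2024  0.02  ] [[277. 186.]]
fbL [0.4573 0.2414 0.04  ] [[427. 270.]]
fbR [0.4556 0.1509 0.04  ] [[394. 249.]]
cbL [ 0.4671 -0.1528  0.04  ] [[290. 191.]]
cbR [ 0.453  -0.2485  0.04  ] [[265. 171.]]
fg screwL [0.7036 0.111  0.036 ] [[316. 318.]]
fg screwR [0.6968 0.0713 0.036 ] [[304. 305.]]
cg sL [ 0.6725 -0.1026  0.036 ] [[251. 256.]]
cg sR [ 0.6638 -0.1417  0.036 ] [[241. 245.]]
tube [ 0.7568 -0.0141  0.    ] [[257. 311.]]
spk [0.5785 0.3238 0.047 ] [[434. 329.]]
can [ 0.6298 -0.4063  0.05  ] [[172. 180.]]
spray [ 0.3979 -0.4207  0.02  ] [[231. 136.]]
blue [ 0.6123 -0.2178  0.04  ] [[232. 215.]]
```

```bash
cat >> h.py <<'E'
def plan(st,target,yaw_deg,n,pos=None,yaw=None,show=True):
    """rows (mm in tool axes, deg) to target TCP & yaw of tool x; translation interpolated linear"""
    Rm=R.from_rotvec(st['tcp_rot']).as_matrix(); p=np.array(st['eef_pos']) if pos is None else np.array(pos)
    y0=np.degrees(np.arctan2(Rm[1,0],Rm[0,0])) if yaw is None else yaw
    dy=(yaw_deg-y0+180)%360-180
    rows=[];d=np.array(target)-p
    for i in range(n):
        a=np.radians(y0+dy*i/n); tx=np.array([np.cos(a),np.sin(a),0]);tz=np.array([-np.sin(a),np.cos(a),0])
        s=d/n*1000
        rows.append([round(float(s@tx),1),round(float(-s[2]),1),round(float(s@tz),1),round(float(-dy/n),2)])
    if show: print('yaw0',round(y0,2),'dyaw',round(dy,2)); print(rows)
    return rows
E
python3 - <<'E'
from station import env
from h import *
plan(env.get_state(),[.459,.2,.20],-91,8)
E
```

```text
yaw0 -23.02 dyaw -67.98
[[43.0, 3.9, -32.7, 8.5], [47.4, 3.9, -25.9, 8.5], [50.7, 3.9, -18.7, 8.5], [52.9, 3.9, -11.0, 8.5], [53.9, 3.9, -3.0, 8.5], [53.8, 3.9, 5.0, 8.5], [52.5, 3.9, 12.9, 8.5], [50.0, 3.9, 20.5, 8.5]]
```

Call:
jog_arm --pt "43 4 -33 8.5" --pt "47 4 -26 8.5" --pt "51 4 -19 8.5" --pt "53 4 -11 8.5" --pt "54 4 -3 8.5" --pt "54 4 5 8.5" --pt "52 4 13 8.5" --pt "50 4 20 8.5" --jaw 1 --squeeze 80

```text
t: 1.15
eef_pos: [0.4589, 0.198, 0.1992]
tcp_rot: [-1.198, 1.226, -1.226]
contact_force: [1.0, 1.6, 0.1]
grip_width: 0.0859
```

Run:
```python
from station import env
import cv2
st=env.get_state();im=env.get_image("wrist");cv2.imwrite("pics/w1.png",im[:,:,::-1]);print(st['t'],st['eef_pos'],st['tcp_rot'],st['joint_vel'].round(3),st['q'])
st2=env.get_state();print(st2['eef_pos'],st2['tcp_rot'])
```

```text
1.15 [0.45889755 0.19799049 0.19919962] [-1.19815645  1.225814   -1.22588134] [-0.858  0.076 -0.018 -0.    -0.061  0.326] [2.75041743e-01 3.54315447e-01 1.89888915e+00 9.15876335e-05
 8.88175580e-01 2.97672740e-01]
[0.46125815 0.1939768  0.19866589] [-1.19427086  1.23197838 -1.23387278]
```

View pics/w1.png

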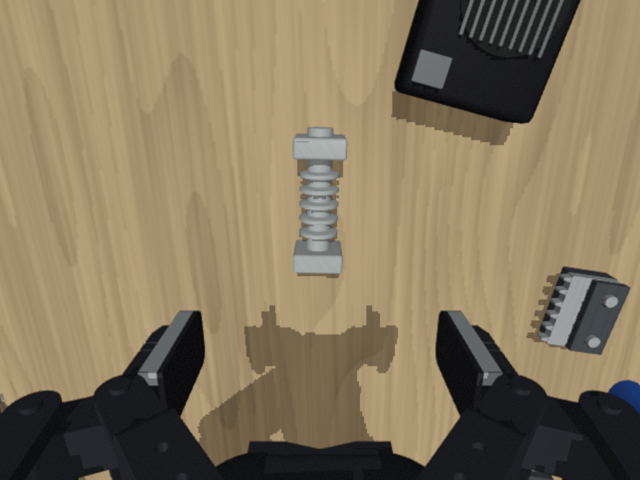

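Run:
```python
from station import env
from h import *
st=env.get_state();im=env.get_image("wrist");st2=env.get_state()
cv2.imwrite("pics/w2.png",im[:,:,::-1]);print(st['t'],st['eef_pos'],st2['eef_pos'],st['joint_vel'].round(3))
np.save('pics/st2.npy',np.r_[st['eef_pos'],st['tcp_rot']])
hsv=cv2.cvtColor(im,cv2.COLOR_RGB2HSV)
m=((hsv[...,1]<40)&(hsv[...,2]>110)).astype(np.uint8)
cs,_=cv2.findContours(m,cv2.RETR_EXTERNAL,cv2.CHAIN_APPROX_NONE)
for k in cs:
    if cv2.contourArea(k)>60: print(cv2.contourArea(k),cv2.boundingRect(k),cv2.minAreaRect(k))
big=np.hstack([cv2.resize(im[100:300,250:400],(450,600),interpolation=cv2.INTER_CUBIC)[:, :,::-1],cv2.resize(im[230:400,520:640],(350,600)[:2],interpolation=cv2.INTER_CUBIC)[:,:,::-1]])
cv2.imwrite("pics/z2.png",big)
```

```text
1.2 [0.46125815 0.1939768  0.19866589] [0.46000201 0.19609807 0.1988138 ] [ 0.094 -0.006  0.006  0.009  0.017 -0.059]
134.0 (138, 372, 19, 13) ((147.0, 378.0), (12.0, 18.0), 90.0)
86.5 (588, 331, 13, 11) ((593.75, 335.7500305175781), (9.192387580871582, 11.31370735168457), 45.0)
96.0 (605, 290, 13, 11) ((611.0, 295.0), (10.0, 12.0), 90.0)
1436.0 (541, 269, 51, 72) ((565.4396362304688, 302.72650146484375), (25.681907653808594, 77.66705322265625), 21.250507354736328)
5031.0 (289, 122, 54, 147) ((315.5, 195.0), (146.0, 53.0), 90.0)
904.5 (408, 43, 39, 37) ((427.1034851074219, 61.1480827331543), (31.094728469848633, 31.60262680053711), 16.389541625976562)
```

View pics/z2.png

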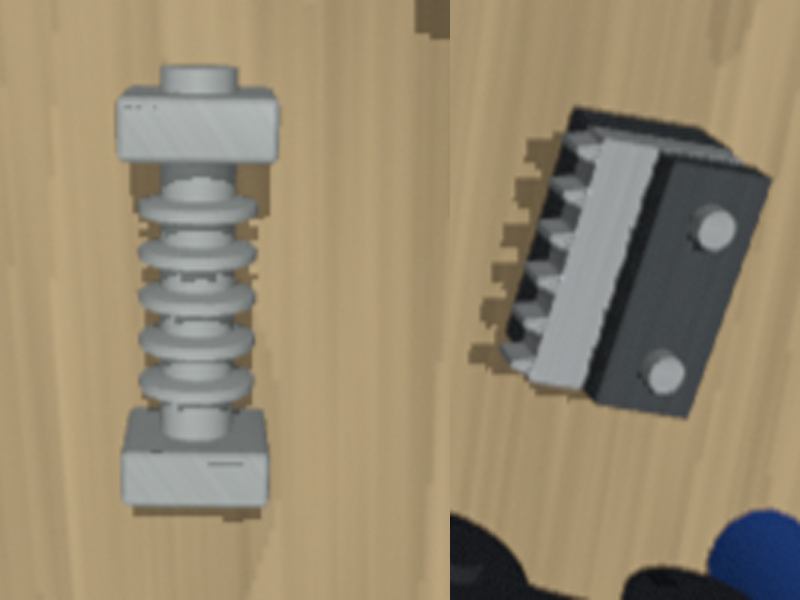

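The picture shows the fine bolt end-to-end with its centre ridge at about (316,199), and the fine gauge's 6 teeth at about (560,300). I'll compute the bolt pose, then look straight at both gauges.

Run:
```python
from station import env
from h import *
a=np.load('pics/st2.npy');st=dict(eef_pos=a[:3],tcp_rot=a[3:])
c=cam(env.camera_info('wrist'),st)
f=lambda x,y:(250+x/3-.33,100+y/3-.33)
print('cam',c[2])
print('mid ridge',pt(c,f(197,297),.02))
P=[pt(c,f(*q),.04)[0] for q in [(122,161),(276,161),(123,450),(267,450),(124,503),(268,503),(118,92),(278,92)]]
for p in P: print(p.round(4))
plan(env.get_state(),[.62,-.015,.12],-165,7)
```

```text
cam [0.46325715 0.27584572 0.34134222]
mid ridge [[0.45708547 0.19753514 0.02      ]]
[0.4403 0.2372 0.04  ]
[0.4781 0.236  0.04  ]
[0.4364 0.1615 0.04  ]
[0.4745 0.1603 0.04  ]
[0.4358 0.1463 0.04  ]
[0.4745 0.145  0.04  ]
[0.4403 0.2536 0.04  ]
[0.4788 0.2524 0.04  ]
yaw0 -91.49 dyaw -73.51
[[29.6, 11.3, 23.6, 10.5], [24.8, 11.3, 28.6, 10.5], [19.1, 11.3, 32.7, 10.5], [12.8, 11.3, 35.6, 10.5], [6.1, 11.3, 37.3, 10.5], [-0.8, 11.3, 37.8, 10.5], [-7.6, 11.3, 37.1, 10.5]]
```

Call:
jog_arm --pt "30 11 24 10.5" --pt "25 11 29 10.5" --pt "19 11 33 10.5" --pt "13 11 36 10.5" --pt "6 11 37 10.5" --pt "-1 11 38 10.5" --pt "-8 12 37 10.5" --pt "0 0 0 0"

```text
t: 2.25
eef_pos: [0.6222, -0.012, 0.1199]
tcp_rot: [-0.281, 2.079, -2.079]
contact_force: [-1.0, 1.4, -0.2]
grip_width: 0.0854
```

Run:
```python
from station import env
from h import *
env.get_image("wrist")
st=env.get_state();im=env.get_image("wrist");st2=env.get_state()
cv2.imwrite("pics/w3.png",im[:,:,::-1]);print(st['t'],st['eef_pos'],st2['eef_pos'],st['tcp_rot'],st['joint_vel'].round(3))
np.save('pics/st3.npy',np.r_[st['eef_pos'],st['tcp_rot']])
```

```text
2.3 [ 0.62150326 -0.0109371   0.12046554] [ 0.62125622 -0.01026593  0.12097478] [-0.28449678  2.07782458 -2.07664009] [ 0.026 -0.026  0.02   0.002  0.002 -0.019]
```

View pics/w3.png

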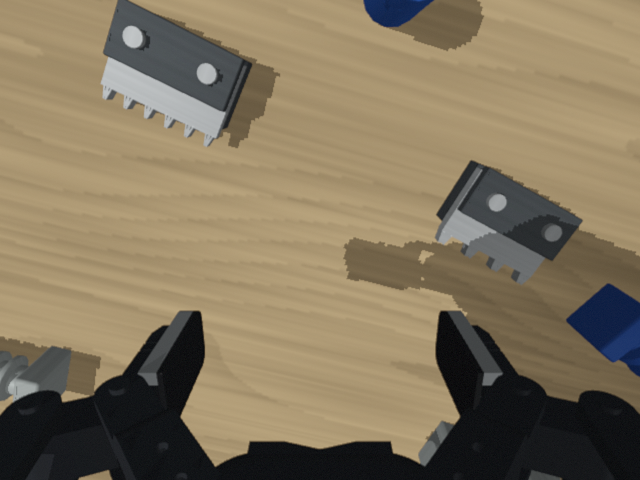

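Run:
```python
import cv2,numpy as np
im=cv2.imread("pics/w3.png")
g=lambda x,y:cv2.resize(im[y:y+150,x:x+160],(800,750),interpolation=cv2.INTER_CUBIC)[:600]
cv2.imwrite("pics/z3a.png",cv2.resize(im[30:150,90:250],(800,600),interpolation=cv2.INTER_CUBIC))
cv2.imwrite("pics/z3b.png",cv2.resize(im[170:290,430:590],(800,600),interpolation=cv2.INTER_CUBIC))
```

```text
(no output)
```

View pics/z3a.png

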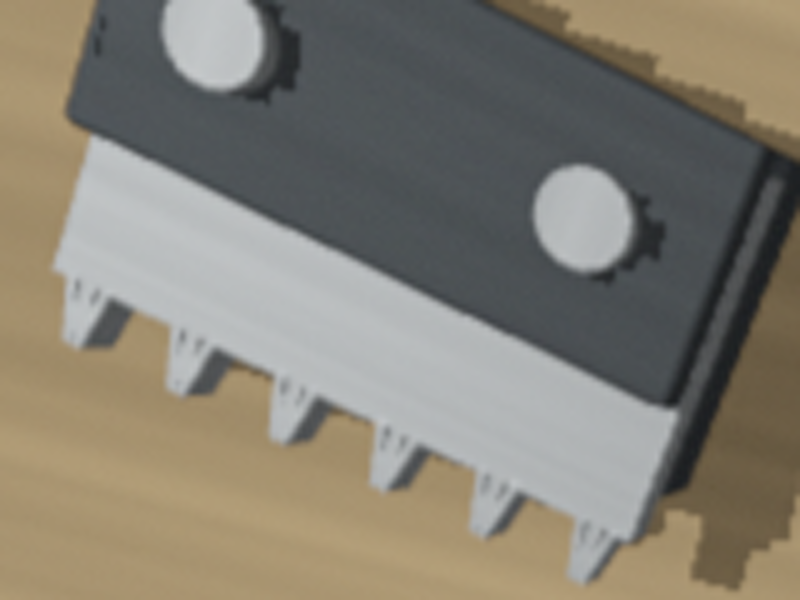

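View pics/z3b.png

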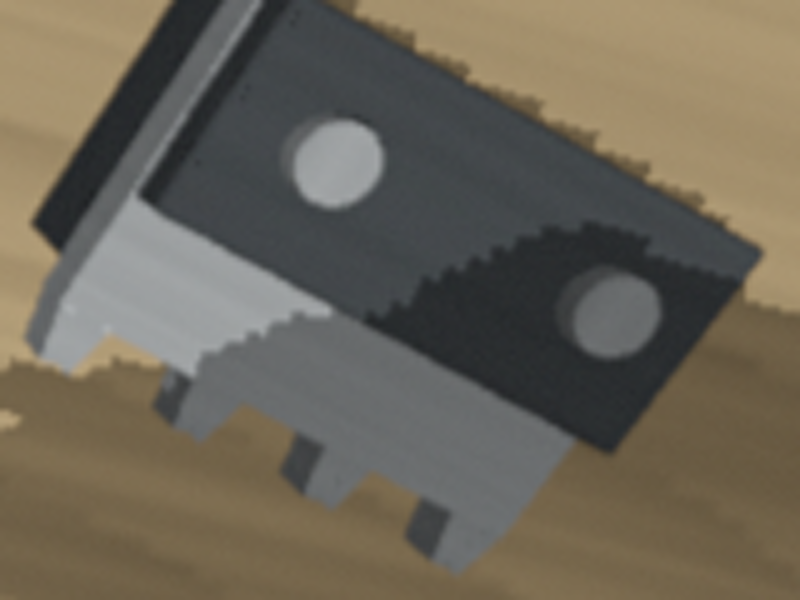

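Run:
```python
from station import env
from h import *
a=np.load('pics/st3.npy');st=dict(eef_pos=a[:3],tcp_rot=a[3:])
c=cam(env.camera_info('wrist'),st)
t=cam(env.camera_info('top')); imt=0
F=[(73,346),(180,393),(283,440),(383,489),(483,535),(582,582)]
C=[(58,364),(190,432),(318,501),(450,569)]
for n,L,o,sp in [('fine',F,(90,30),12),('coarse',C,(430,170),20)]:
    uv=[(o[0]+x/5-.4,o[1]+y/5-.4) for x,y in L]
    P=pt(c,uv,.024)[:,:2]; d=np.diff(P,axis=0); print(np.linalg.norm(d,axis=1).round(4))
    yv=P[0]-P[-1]; yv/=np.linalg.norm(yv); ang=np.degrees(np.arctan2(-yv[0],yv[1])) 
    # least-squares line
    k=np.linalg.svd(P-P.mean(0))[2][0]; k*=np.sign(k[1]); ang=np.degrees(np.arctan2(-k[0],k[1]))
    xv=np.array([k[1],-k[0]]); seat=P.mean(0)-.010*xv
    print(n,'tipmean',P.mean(0).round(4),'yaw',ang.round(2),'seat',seat.round(4))
    print(' top px of seat tips', px(t,np.r_[P.mean(0),.024]).round(1))
```

```text
[0.0123 0.0121 0.012  0.0121 0.0122]
fine tipmean [0.661  0.0974] yaw -10.03 seat [0.6512 0.0991]
 top px of seat tips [[274.8 188.7]]
[0.0199 0.0199 0.0208]
coarse tipmean [ 0.63   -0.1146] yaw -12.4 seat [ 0.6202 -0.1125]
 top px of seat tips [[366.2 200. ]]
```

Run:
```python
from station import env
from h import *
plan(env.get_state(),[.4576,.2048,.06],-92.8,7)
```

```text
yaw0 -164.4 dyaw 71.6
[[14.3, 8.7, -35.9, -10.23], [7.7, 8.7, -37.8, -10.23], [0.8, 8.7, -38.6, -10.23], [-6.0, 8.7, -38.1, -10.23], [-12.7, 8.7, -36.5, -10.23], [-19.0, 8.7, -33.6, -10.23], [-24.7, 8.7, -29.7, -10.23]]
```

Call:
jog_arm --pt "14 9 -36 -10.2" --pt "8 9 -38 -10.2" --pt "1 9 -39 -10.2" --pt "-6 9 -38 -10.2" --pt "-13 9 -36 -10.2" --pt "-19 8 -34 -10.2" --pt "-25 8 -30 -10.2" --pt "0 0 0 0"

```text
t: 3.35
eef_pos: [0.4558, 0.2079, 0.0605]
tcp_rot: [-1.188, 1.244, -1.243]
contact_force: [0.7, -0.4, -0.7]
grip_width: 0.0854
```

Run:
```python
from station import env
from h import *
env.get_image("wrist")
st=env.get_state();im=env.get_image("wrist");cv2.imwrite("pics/w4.png",im[:,:,::-1])
np.save('pics/st4.npy',np.r_[st['eef_pos'],st['tcp_rot']])
print(st['t'],st['eef_pos'],st['joint_vel'].round(3))
plan(env.get_state(),[.4576,.2048,.002],-92.8,4)
```

```text
3.4 [0.4571809  0.20708603 0.06077175] [-0.04   0.001 -0.022 -0.002  0.003  0.022]
yaw0 -93.04 dyaw 0.24
[[0.4, 14.7, -0.1, -0.06], [0.4, 14.7, -0.1, -0.06], [0.4, 14.7, -0.1, -0.06], [0.4, 14.7, -0.1, -0.06]]
```

View pics/w4.png

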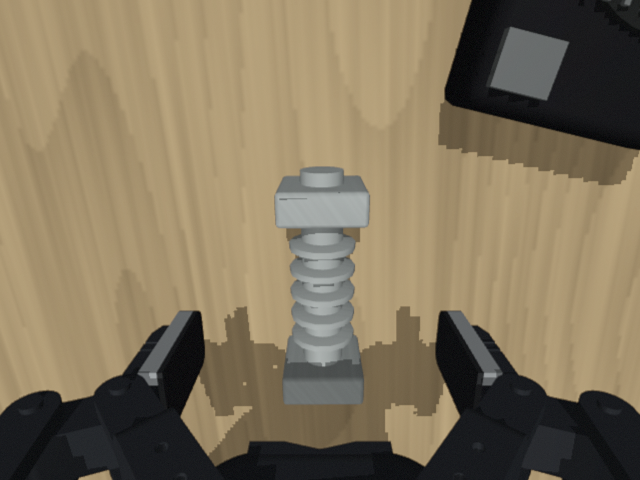

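Run:
```python
from station import env
from h import *
a=np.load('pics/st4.npy');st=dict(eef_pos=a[:3],tcp_rot=a[3:])
c=cam(env.camera_info('wrist'),st)
A=pt(c,[(276,227),(369,227),(285,368),(362,368),(276,193),(284,404),(363,404)],.04);print(A.round(4))
print((A[0]+A[1]+A[2]+A[3])/4, pt(c,(322,291),.02))
```

```text
[[0.4395 0.2377 0.04  ]
 [0.4788 0.2357 0.04  ]
 [0.4378 0.1669 0.04  ]
 [0.4746 0.165  0.04  ]
 [0.4408 0.2523 0.04  ]
 [0.4356 0.1459 0.04  ]
 [0.4747 0.1439 0.04  ]]
[0.45767604 0.20134112 0.04      ] [[0.45708102 0.19673925 0.02      ]]
```

Call:
jog_arm --pt "0.5 16 0 0" --pt "0.5 16 0 0" --pt "0.5 16 0 0" --pt "0.5 11 0 0" --pt "0 0 0 0" --pt "0 0 0 0" --pt "0 0 0 0" --pt "0 0 0 0"

```text
t: 4.45
eef_pos: [0.4583, 0.2038, 0.0016]
tcp_rot: [-1.182, 1.249, -1.249]
contact_force: [0.6, -0.9, 0.2]
grip_width: 0.0854
```

Call:
jog_arm --pt "0 0 0 0" --pt "0 0 0 0" --pt "0 0 0 0" --pt "0 0 0 0" --pt "0 0 0 0" --pt "0 0 0 0" --pt "0 0 0 0" --pt "0 0 0 0" --jaw 0 --squeeze 80

```text
t: 5.45
eef_pos: [0.4582, 0.2037, 0.0017]
tcp_rot: [-1.183, 1.249, -1.249]
contact_force: [-2.1, -0.6, 7.6]
grip_width: 0.0285
```

Run:
```python
from station import env
from h import *
st=env.get_state();im=env.get_image("wrist");cv2.imwrite("pics/w5.png",im[:,:,::-1])
print(st['t'],st['eef_pos'],st['contact_force'],st['grip_width'])
# seat fine
s=np.array([.6512,.0991]);a=np.radians(-10.03);X=np.array([np.cos(a),np.sin(a)]);Y=np.array([-np.sin(a),np.cos(a)])
plan(st,[st['eef_pos'][0],st['eef_pos'][1],.03],-92.8,2)
off=.0062
tgt=s-.045*X+off*Y; print(tgt)
plan(st,[*tgt,.03],-100.03,6,pos=[*st['eef_pos'][:2],.03])
```

```text
5.45 [0.4582001  0.20372528 0.00174464] [-2.06120486 -0.57130972  7.64986399] 0.02846304386950097
yaw0 -93.11 dyaw 0.31
[[0.0, -14.1, 0.0, -0.16], [0.0, -14.1, 0.0, -0.16]]
[0.60796756 0.11304261]
yaw0 -93.11 dyaw -6.92
[[13.7, -0.0, 25.7, 1.15], [13.2, -0.0, 26.0, 1.15], [12.7, -0.0, 26.3, 1.15], [12.2, -0.0, 26.5, 1.15], [11.6, -0.0, 26.8, 1.15], [11.1, -0.0, 27.0, 1.15]]
```

View pics/w5.png

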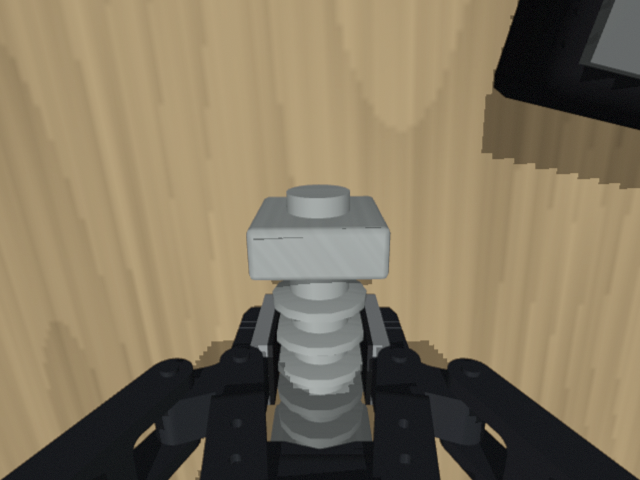

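Run:
```python
from station import env
from h import *
st=env.get_state()
c=cam(env.camera_info('wrist'),st)
A=pt(c,[(249,278),(388,278),(249,230),(388,230)],.04);print(A.round(4))
```

```text
[[0.4394 0.2382 0.04  ]
 [0.4786 0.236  0.04  ]
 [0.441  0.2523 0.04  ]
 [0.4786 0.2503 0.04  ]]
```

Call:
jog_arm --pt "0 -14 0 0" --pt "0 -14 0 0" --pt "14 0 25.5 1.15" --pt "13 0 26 1.15" --pt "13 0 26 1.15" --pt "12 0 26.5 1.15" --pt "12 0 27 1.15" --pt "11 0 27 1.15"

```text
t: 6.5
eef_pos: [0.6084, 0.112, 0.0303]
tcp_rot: [-1.121, 1.337, -1.337]
contact_force: [0.2, 0.4, -2.5]
grip_width: 0.0285
```

Run:
```python
from station import env
from h import *
env.get_image("wrist")
st=env.get_state();im=env.get_image("wrist");cv2.imwrite("pics/w6.png",im[:,:,::-1])
np.save('pics/st6.npy',np.r_[st['eef_pos'],st['tcp_rot']])
cv2.imwrite("pics/t6.png",env.get_image("top")[:,:,::-1])
print(st['t'],st['eef_pos'],st['contact_force'],st['grip_width'])
```

```text
6.55 [0.61153197 0.11027515 0.03052894] [ 0.50206424 -2.38321363 -1.80262172] 0.028354789195667064
```

View pics/w6.png

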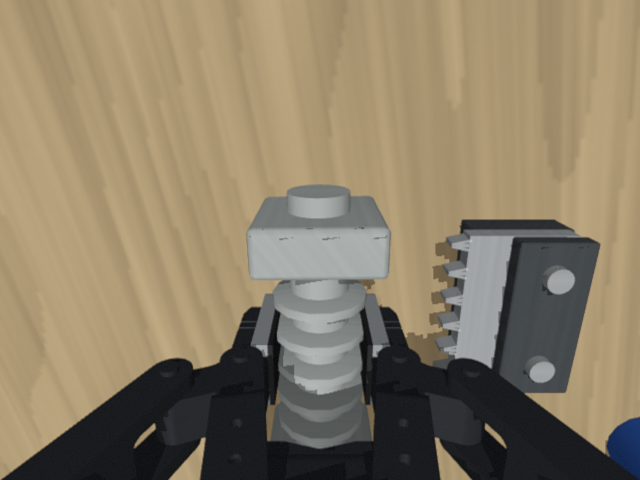

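Run:
```python
import cv2
im=cv2.imread("pics/w6.png")
cv2.imwrite("pics/z6.png",cv2.resize(im[225:385,400:520],(450,600),interpolation=cv2.INTER_CUBIC))
```

```text
(no output)
```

View pics/z6.png

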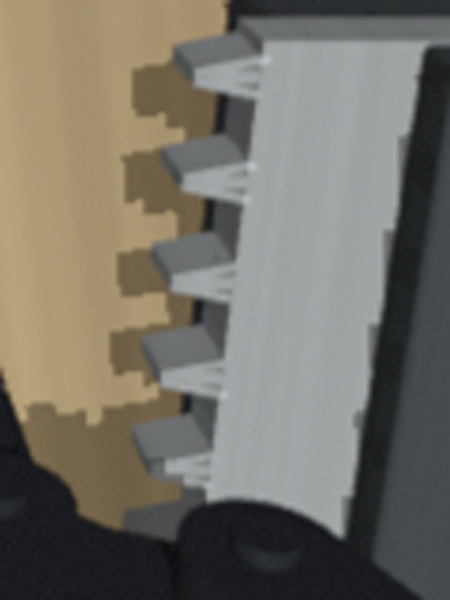

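Run:
```python
from station import env
from h import *
a=np.load('pics/st6.npy');st=dict(eef_pos=a[:3],tcp_rot=a[3:])
c=cam(env.camera_info('wrist'),st)
P=pt(c,[(400+x/3.75-.37,225+y/3.75-.37) for x,y in [(193,78),(181,184),(170,285),(158,383)]],.024)[:,:2]
k=np.linalg.svd(P-P.mean(0))[2][0]; k*=np.sign(k[1]); X=np.array([k[1],-k[0]])
print(np.linalg.norm(np.diff(P,axis=0),axis=1), 'yaw',np.degrees(np.arctan2(-k[0],k[1])))
m=P.mean(0)-.012*k; print('tipmean',m,'seat',m-.01*X)
st=env.get_state();print(st['eef_pos'])
s=np.array([.6512,.0991]);a=np.radians(-10.03);X=np.array([np.cos(a),np.sin(a)]);Y=np.array([-np.sin(a),np.cos(a)])
tgt=s-.045*X+.0052*Y;print(tgt)
plan(st,[*tgt,.003],-100.03,3)
```

```text
[0.01210712 0.01209048 0.01228668] yaw -10.477641689275568
tipmean [0.6608315  0.09762514] seat [0.65099824 0.09944366]
[0.60819837 0.11186405 0.02993104]
[0.6077934 0.1120579]
yaw0 -100.09 dyaw 0.06
[[-0.0, 9.0, -0.1, -0.02], [-0.0, 9.0, -0.1, -0.02], [-0.0, 9.0, -0.1, -0.02]]
```

Call:
jog_arm --pt "0 10 0 0" --pt "0 10 0 0" --pt "0 7.5 0 0" --pt "0 0 0 0" --pt "0 0 0 0" --pt "0 0 0 0" --pt "0 0 0 0" --pt "0 0 0 0"

```text
t: 7.65
eef_pos: [0.6075, 0.1127, 0.0018]
tcp_rot: [-1.121, 1.337, -1.337]
contact_force: [-3.1, 2.1, 3.8]
grip_width: 0.0282
```

Call:
jog_arm --pt "0 0 0 0" --pt "0 0 0 0" --pt "0 0 0 0" --pt "0 -10 0 0" --pt "0 -30 0 0" --pt "0 -30 0 0" --pt "0 -20 0 0" --pt "0 0 0 0" --jaw 0.6

```text
t: 8.65
eef_pos: [0.6083, 0.1126, 0.0937]
tcp_rot: [-1.118, 1.335, -1.338]
contact_force: [-0.0, -0.4, 0.1]
grip_width: 0.0512
```

Run:
```python
from station import env
from h import *
env.get_image("wrist")
st=env.get_state();im=env.get_image("wrist");cv2.imwrite("pics/w7.png",im[:,:,::-1])
np.save('pics/st7.npy',np.r_[st['eef_pos'],st['tcp_rot']])
print(st['t'],st['eef_pos'],st['contact_force'],st['grip_width'])
```

```text
8.7 [0.60772046 0.11253638 0.09242799] [ 0.87038681  0.25950904 -0.03790109] 0.05112195677988469
```

View pics/w7.png

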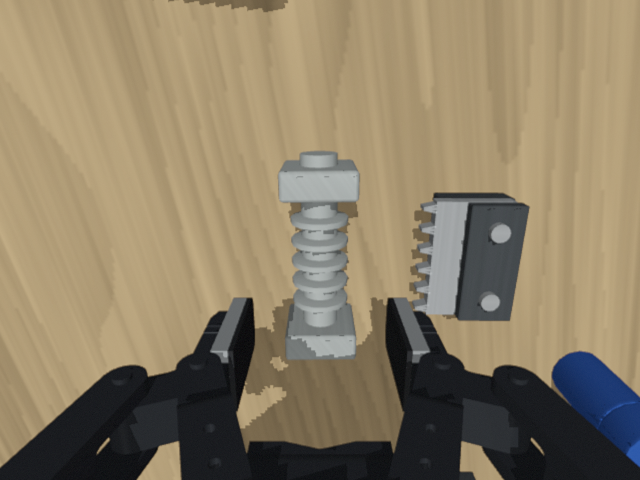

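Run:
```python
import cv2,numpy as np
im=cv2.imread("pics/w7.png")
cv2.imwrite("pics/z7.png",np.hstack([cv2.resize(im[140:370,260:370],(287,600),interpolation=cv2.INTER_CUBIC),cv2.resize(im[180:330,405:530],(500,600),interpolation=cv2.INTER_CUBIC)]))
```

View pics/z7.png

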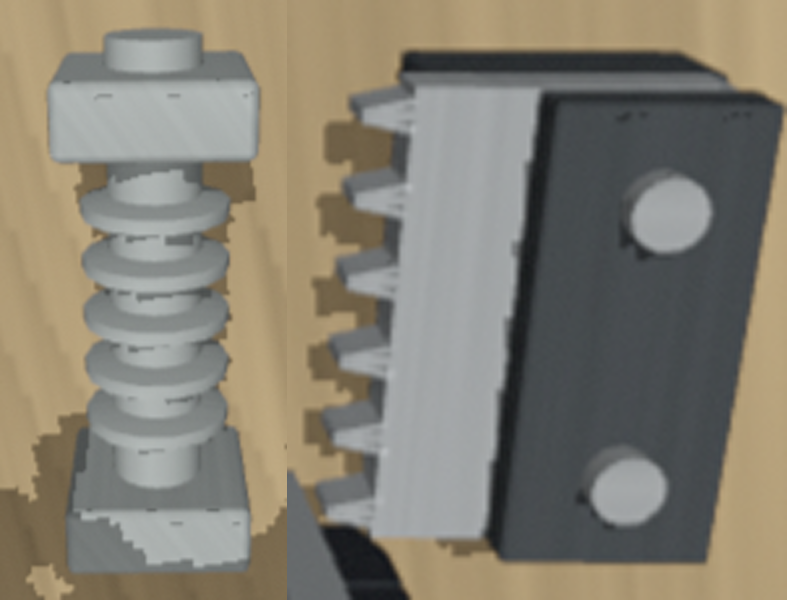

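Run:
```python
from station import env
from h import *
a=np.load('pics/st7.npy');st=dict(eef_pos=a[:3],tcp_rot=a[3:])
c=cam(env.camera_info('wrist'),st)
s1=110/287;o=lambda x,y:(260+x*s1-.3,140+y*230/600-.3)
A=pt(c,[o(50,161),o(258,161),o(50,82),o(258,82),o(69,510),o(248,510),o(69,570),o(248,570)],.04)[:,:2]
print(A.round(4)); print('centre in,out',((A[0]+A[1]+A[4]+A[5])/4).round(4),((A[2]+A[3]+A[6]+A[7])/4).round(4))
d=(A[:4].mean(0)-A[4:].mean(0));print('bolt yaw',np.degrees(np.arctan2(-d[0],d[1])))
g=lambda x,y:(405+(x-287)/4-.4,180+y/4-.4)
P=pt(c,[g(364,124),g(354,206),g(347,287),g(341,366),g(336,444),g(329,516)],.024)[:,:2]
k=np.linalg.svd(P-P.mean(0))[2][0]; k*=np.sign(k[1]); X=np.array([k[1],-k[0]])
print(np.linalg.norm(np.diff(P,axis=0),axis=1).round(4),'yaw',np.degrees(np.arctan2(-k[0],k[1])),'seat',P.mean(0)-.01*X)
s=P.mean(0)-.01*X
for q in [A.mean(0)]: print('rel x,y',((q-s)@X).round(4),((q-s)@k).round(4))
```

```text
[[0.5929 0.1485]
 [0.6317 0.1416]
 [0.596  0.1632]
 [0.6339 0.1565]
 [0.5812 0.0732]
 [0.6186 0.0665]
 [0.5782 0.0585]
 [0.6164 0.0517]]
centre in,out [0.6061 0.1075] [0.6061 0.1075]
bolt yaw -9.472084539744536
[0.0116 0.0119 0.012  0.0122 0.0117] yaw -10.110354043892617 seat [0.65120657 0.09883192]
rel x,y -0.0459 0.0006
```

Run:
```python
from station import env
from h import *
st=env.get_state();print(st['q'].round(2))
s=np.array([.6511,.0991]);a=np.radians(-10.03);X=np.array([np.cos(a),np.sin(a)]);Y=np.array([-np.sin(a),np.cos(a)])
tgt=s-.095*X;print(tgt)
plan(st,[*tgt,.07],-189.97,9)
```

```text
[0.08 0.64 1.71 0.   0.79 0.25]
[0.55755191 0.11564556]
yaw0 -100.02 dyaw -89.95
[[0.6, 2.4, -5.5, 9.99], [1.6, 2.4, -5.3, 9.99], [2.5, 2.4, -5.0, 9.99], [3.3, 2.4, -4.5, 9.99], [4.0, 2.4, -3.8, 9.99], [4.6, 2.4, -3.1, 9.99], [5.1, 2.4, -2.2, 9.99], [5.4, 2.4, -1.3, 9.99], [5.5, 2.4, -0.4, 9.99]]
```

Call:
jog_arm --pt "1 0 -6 10" --pt "2 0 -5 10" --pt "3 2 -5 10" --pt "3 4 -5 10" --pt "4 4 -4 10" --pt "5 4 -3 10" --pt "5 4 -2 10" --pt "5 4 -1 10" --jaw 0.9

```text
t: 9.75
eef_pos: [0.5619, 0.1141, 0.0685]
tcp_rot: [-0.005, -2.217, 2.218]
contact_force: [0.4, 0.9, -0.1]
grip_width: 0.077
```

Call:
jog_arm --pt "6 0 0 10" --pt "0 20 0 0" --pt "0 25 0 0" --pt "0 20 0 0" --pt "0 0 0 0" --pt "0 0 0 0" --pt "0 0 0 0" --pt "0 0 0 0"

```text
t: 10.75
eef_pos: [0.5568, 0.1142, 0.0054]
tcp_rot: [-0.188, -2.131, 2.13]
contact_force: [0.1, 1.4, -0.0]
grip_width: 0.077
```

Run:
```python
from station import env
from h import *
st=env.get_state();im=env.get_image("wrist");cv2.imwrite("pics/w8.png",im[:,:,::-1])
print(st['t'],st['eef_pos'],st['contact_force'],st['grip_width'],st['q'].round(2))
s=np.array([.6511,.0991]);a=np.radians(-10.03);X=np.array([np.cos(a),np.sin(a)]);Y=np.array([-np.sin(a),np.cos(a)])
d=st['eef_pos'][:2]-s;print('rel',d@X,d@Y)
plan(st,[*(s-.034*X),.003],-189.97,8)
```

```text
10.75 [0.55679341 0.11417215 0.00539811] [ 0.09190282  1.37665419 -0.04148977] 0.07699698421679568 [0.09 0.73 1.87 0.   0.54 1.83]
rel -0.09549029447055027 -0.0015830000624038252
yaw0 169.98 dyaw 0.05
[[-7.7, 0.3, -0.2, -0.01], [-7.7, 0.3, -0.2, -0.01], [-7.7, 0.3, -0.2, -0.01], [-7.7, 0.3, -0.2, -0.01], [-7.7, 0.3, -0.2, -0.01], [-7.7, 0.3, -0.2, -0.01], [-7.7, 0.3, -0.2, -0.01], [-7.7, 0.3, -0.2, -0.01]]
```

View pics/w8.png

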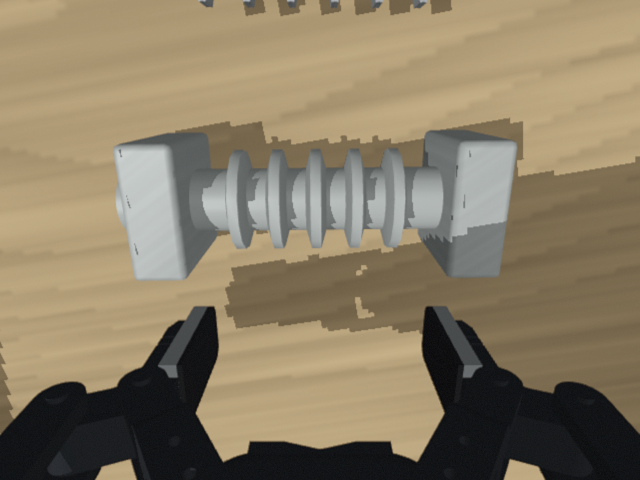

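Call:
jog_arm --pt "-7 1 -1.6 0" --pt "-7 1 0 0" --pt "-7 0 0 0" --pt "-7 0 0 0" --pt "-7 0 0 0" --pt "-7 0 0 0" --pt "-7 0 0 0" --pt "-6 0 0 0"

```text
t: 11.8
eef_pos: [0.6115, 0.1061, 0.0028]
tcp_rot: [-0.187, -2.13, 2.13]
contact_force: [-0.7, -0.6, -0.4]
grip_width: 0.077
```

```bash
cat > rel.py <<'E'
from station import env
from h import *
import sys
which=sys.argv[1];name=sys.argv[2]
s,yw={'f':(np.array([.6511,.0991]),-10.03),'c':(np.array([.6202,-.1125]),-12.4)}[which]
st=env.get_state();im=env.get_image("wrist");cv2.imwrite(f"pics/{name}.png",im[:,:,::-1])
np.save(f'pics/{name}.npy',np.r_[st['eef_pos'],st['tcp_rot']])
a=np.radians(yw);X=np.array([np.cos(a),np.sin(a)]);Y=np.array([-np.sin(a),np.cos(a)])
d=st['eef_pos'][:2]-s;print(st['t'],'rel mm',(d@X*1e3).round(2),(d@Y*1e3).round(2),st['eef_pos'],'F in push axes',(st['contact_force'][:2]@X).round(2),(st['contact_force'][:2]@Y).round(2),st['contact_force'][2].round(2))
E
python3 rel.py f w9
```

```text
11.8 rel mm -40.25 -0.05 [0.61145873 0.10606301 0.00275049] F in push axes -0.57 -0.71 -0.39
```

View pics/w9.png

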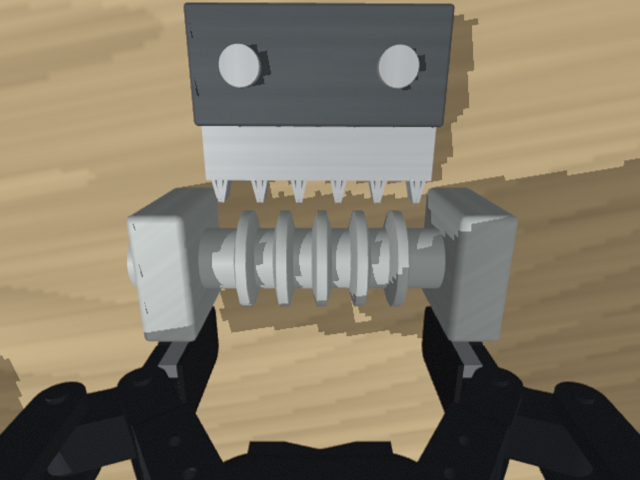

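Call:
jog_arm --pt "-1.5 0 0 0" --pt "-1.5 0 0 0" --pt "-1.5 0 0 0" --pt "-1.5 0 0 0" --pt "-1 0 0 0" --pt "-1 0 0 0" --pt "0 0 0 0" --pt "0 0 0 0"

```text
t: 12.85
eef_pos: [0.6191, 0.1047, 0.0028]
tcp_rot: [-0.187, -2.13, 2.13]
contact_force: [-0.3, -0.2, 1.0]
grip_width: 0.0769
```

```bash
python3 rel.py f w10
```

```text
12.85 rel mm -32.54 -0.03 [0.61905558 0.10473243 0.00283686] F in push axes -0.24 -0.27 1.01
```

View pics/w10.png

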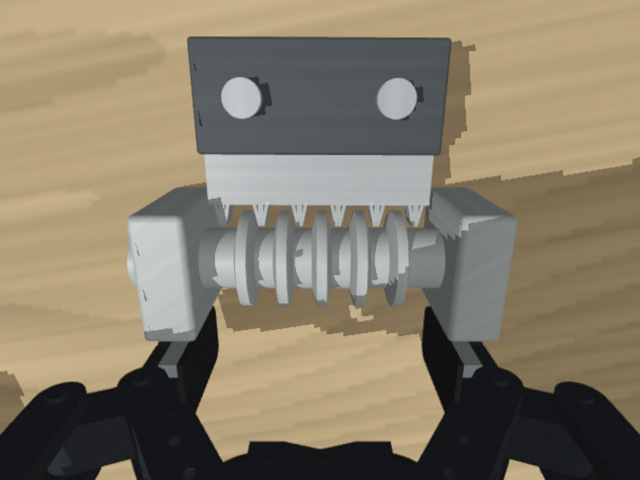

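Call:
jog_arm --pt "-1 0 0 0" --pt "-0.5 0 0 0" --pt "-0.5 0 0 0" --pt "-0.5 0 0 0" --pt "0 0 0 0" --pt "0 0 0 0" --pt "0 0 0 0" --pt "0 0 0 0"

```text
t: 13.9
eef_pos: [0.6213, 0.1043, 0.0028]
tcp_rot: [-0.187, -2.13, 2.13]
contact_force: [-3.6, 0.3, 1.8]
grip_width: 0.0766
```

```bash
python3 rel.py f w11
```

```text
13.9 rel mm -30.26 -0.03 [0.62129662 0.10433665 0.00284139] F in push axes -3.54 -0.36 1.83
```

Call:
jog_arm --pt "-0.5 0 0 0" --pt "-0.5 0 0 0" --pt "-0.5 0 0 0" --pt "-0.5 0 0 0" --pt "0 0 0 0" --pt "0 0 0 0" --pt "0 0 0 0" --pt "0 0 0 0"

```text
t: 14.95
eef_pos: [0.6214, 0.1043, 0.0028]
tcp_rot: [-0.182, -2.128, 2.128]
contact_force: [-13.9, 2.4, 7.8]
grip_width: 0.0769
```

```bash
python3 rel.py f w12
```

```text
14.95 rel mm -30.17 -0.04 [0.62138839 0.10431298 0.00279342] F in push axes -14.12 -0.02 7.8
```

View pics/w12.png

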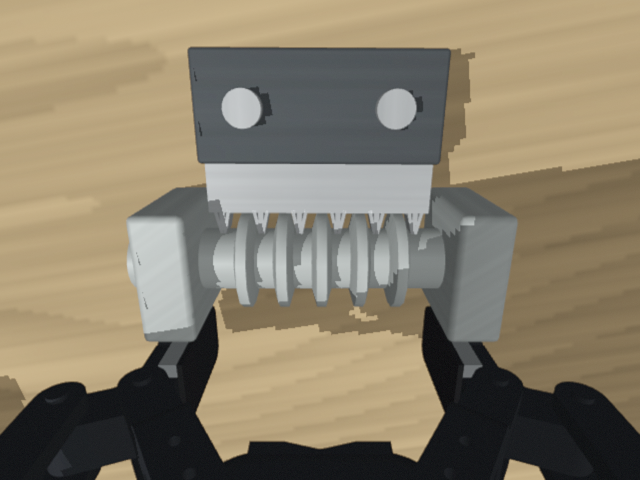

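Call:
jog_arm --pt "3 0 0 0" --pt "10 0 0 0" --pt "12 0 0 0" --pt "5 -25 0 0" --pt "5 -40 0 0" --pt "0 -40 0 0" --pt "0 0 0 0" --pt "0 0 0 0"

```text
t: 16.0
eef_pos: [0.5882, 0.1101, 0.1073]
tcp_rot: [-0.186, -2.13, 2.13]
contact_force: [-1.4, 0.5, -1.2]
grip_width: 0.0769
```

```bash
python3 rel.py f w13
python3 - <<'E'
from station import env
from h import *
plan(env.get_state(),[.460,-.16,.12],-98.4,9)
E
```

```text
16.0 rel mm -63.84 -0.13 [0.58821389 0.11009489 0.10728551] F in push axes -1.43 0.29 -1.22
yaw0 169.98 dyaw 91.62
[[8.8, -1.5, 32.0, -10.18], [14.3, -1.5, 30.0, -10.18], [19.4, -1.5, 27.0, -10.18], [23.8, -1.5, 23.1, -10.18], [27.6, -1.5, 18.5, -10.18], [30.4, -1.5, 13.4, -10.18], [32.3, -1.5, 7.8, -10.18], [33.2, -1.5, 2.0, -10.18], [33.0, -1.5, -3.9, -10.18]]
```

View pics/w13.png

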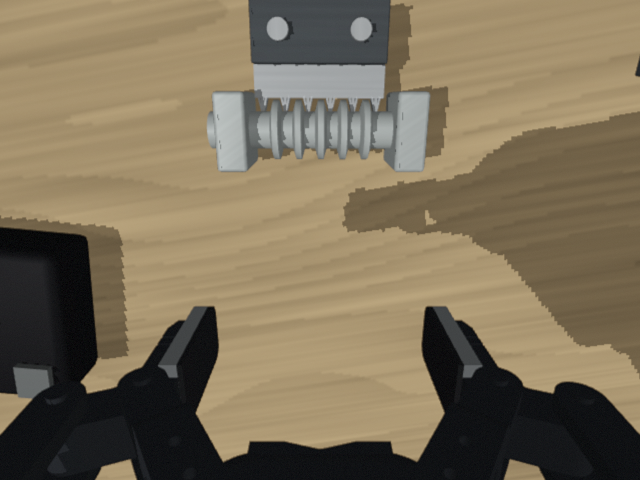

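Run:
```python
from station import env
from h import *
plan(env.get_state(),[.460,-.19,.10],-106.4,8)
```

```text
yaw0 169.98 dyaw 83.62
[[9.2, 0.8, 39.7, -10.45], [16.3, 0.8, 37.4, -10.45], [22.8, 0.8, 33.8, -10.45], [28.6, 0.8, 29.1, -10.45], [33.4, 0.8, 23.4, -10.45], [37.1, 0.8, 17.0, -10.45], [39.5, 0.8, 10.0, -10.45], [40.7, 0.8, 2.7, -10.45]]
```

Call:
jog_arm --pt "9 1 40 -10.5" --pt "16 1 37 -10.5" --pt "23 1 34 -10.5" --pt "29 1 29 -10.5" --pt "33 1 23 -10.5" --pt "37 1 17 -10.5" --pt "40 1 10 -10.5" --pt "41 1 3 -10.5" --jaw 1

```text
t: 17.05
eef_pos: [0.4604, -0.1916, 0.0986]
tcp_rot: [-1.068, 1.41, -1.406]
contact_force: [-0.7, -0.6, -0.4]
grip_width: 0.0856
```

Call:
jog_arm --pt "0 0 0 -7.5" --pt "0 0 0 0" --pt "0 0 0 0" --pt "0 0 0 0" --pt "0 0 0 0" --pt "0 0 0 0" --pt "0 0 0 0" --pt "0 0 0 0"

```text
t: 18.05
eef_pos: [0.4615, -0.1907, 0.0998]
tcp_rot: [-1.135, 1.318, -1.318]
contact_force: [0.2, 0.9, -0.1]
grip_width: 0.0855
```

```bash
python3 rel.py c w14
python3 - <<'E'
import cv2
im=cv2.imread("pics/w14.png")
cv2.imwrite("pics/z14.png",cv2.resize(im[120:400,230:430],(572,800)[:2] if 0 else (428,600),interpolation=cv2.INTER_CUBIC))
E
```

```text
18.05 rel mm -138.18 -110.5 [ 0.46151352 -0.19074647  0.0997732 ] F in push axes -0.03 0.88 -0.14
```

View pics/w14.png

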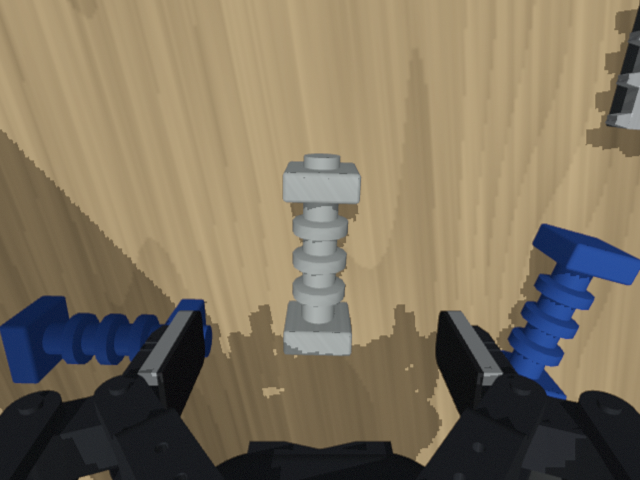

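View pics/z14.png

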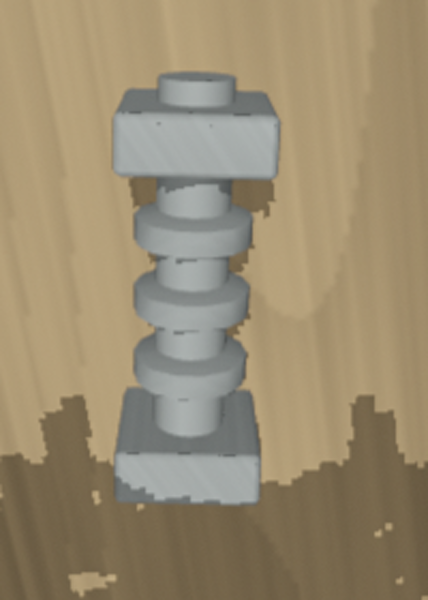

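Run:
```python
from station import env
from h import *
a=np.load('pics/w14.npy');st=dict(eef_pos=a[:3],tcp_rot=a[3:])
c=cam(env.camera_info('wrist'),st)
s=200/428;o=lambda x,y:(230+x*s-.3,120+y*280/600-.3)
A=pt(c,[o(114,178),o(278,178),o(114,112),o(278,112),o(117,453),o(258,453),o(117,502),o(258,502)],.04)[:,:2]
print(A.round(4)); m=A.mean(0); d=(A[:4].mean(0)-A[4:].mean(0));yw=np.degrees(np.arctan2(-d[0],d[1]))
print('bolt c',m,'yaw',yw,'len',np.linalg.norm(d))
k=d/np.linalg.norm(d);X=np.array([k[1],-k[0]])
for n,u,z in [('blueL',(206,305),.04),('blueLb',(212,352),.0),('blueR',(507,365),.02),('blueR2',(540,228),.04)]:
    p=pt(c,u,z)[0,:2]-m; print(n,p@X,p@k)
tgt=m+.010*k; print(tgt)
plan(env.get_state(),[*tgt,.002],yw-90,4)
```

```text
[[ 0.4466 -0.1579]
 [ 0.4855 -0.1637]
 [ 0.4494 -0.1423]
 [ 0.4874 -0.148 ]
 [ 0.434  -0.2325]
 [ 0.4713 -0.2381]
 [ 0.4313 -0.2476]
 [ 0.4694 -0.2533]]
bolt c [ 0.45937191 -0.19793387] yaw -9.91269026943656 len 0.09129971145197699
blueL -0.06285677693568063 -0.022734069049970412
blueLb -0.07312869764180586 -0.08162814528572837
blueR 0.1236212018306389 -0.07276075359934712
blueR2 0.11518385346803563 0.026866238989540065
[ 0.46109339 -0.18808316]
yaw0 -98.52 dyaw -1.39
[[-0.6, 24.5, -0.2, 0.35], [-0.6, 24.5, -0.2, 0.35], [-0.6, 24.5, -0.2, 0.35], [-0.6, 24.5, -0.2, 0.35]]
```

Call:
jog_arm --pt "-0.5 0 0 1.4" --pt "-0.5 15 0 0" --pt "-0.5 25 0 0" --pt "-1 30 0 0" --pt "0 20 0 0" --pt "0 8 0 0" --pt "0 0 0 0" --pt "0 0 0 0" --jaw 0.65

```text
t: 19.1
eef_pos: [0.4622, -0.1884, 0.0023]
tcp_rot: [-1.122, 1.335, -1.336]
contact_force: [-0.1, -0.2, 0.3]
grip_width: 0.0556
```

Call:
jog_arm --pt "0 0 0 0" --pt "0 0 0 0" --pt "0 0 0 0" --pt "0 0 0 0" --pt "0 0 0 0" --pt "0 0 0 0" --pt "0 0 0 0" --pt "0 0 0 0" --jaw 0

```text
t: 20.1
eef_pos: [0.4621, -0.1884, 0.0028]
tcp_rot: [-1.122, 1.335, -1.337]
contact_force: [-2.2, 1.2, 11.0]
grip_width: 0.0287
```

```bash
python3 rel.py c w15
```

```text
20.1 rel mm -138.09 -108.07 [ 0.46212369 -0.18839106  0.00277568] F in push axes -2.43 0.68 10.98
```

View pics/w15.png

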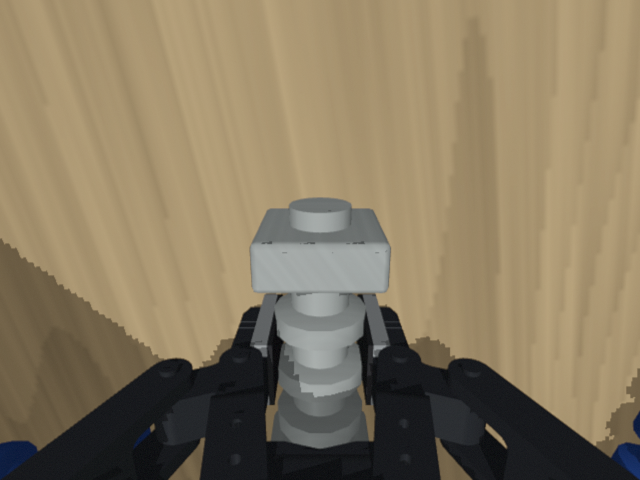

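Run:
```python
from station import env
from h import *
def off(name,L):
    a=np.load(f'pics/{name}.npy');st=dict(eef_pos=a[:3],tcp_rot=a[3:]);c=cam(env.camera_info('wrist'),st)
    Rm=R.from_rotvec(a[3:]).as_matrix()
    z={'w6':.04+a[2]-.0017}.get(name,.04)
    P=(pt(c,L,z)-a[:3])@Rm; return P
print(off('w15',[(252,292),(388,292),(252,243),(388,243)])*1e3)
P=off('w6',[(249,278),(388,278),(249,230),(388,230)])*1e3;print(P)
st=env.get_state()
s=np.array([.6202,-.1125]);a=np.radians(-12.4);X=np.array([np.cos(a),np.sin(a)]);Y=np.array([-np.sin(a),np.cos(a)])
tgt=s-.045*X+.0095*Y;print(tgt)
plan(st,[*tgt,.03],-102.4,6,pos=[*st['eef_pos'][:2],.03])
```

```text
[[-28.39416217 -37.25813199 -20.21575416]
 [-28.37358803 -37.21089466  19.01220501]
 [-43.42225156 -37.26216849 -19.41570452]
 [-43.40538562 -37.21685784  18.21305306]]Traceback (most recent call last):
  File "<stdin>", line 9, in <module>
  File "<stdin>", line 4, in off
    fid = stack.enter_context(open(os.fspath(file), "rb"))
                              ~~~~^^^^^^^^^^^^^^^^^^^^^^^
FileNotFoundError: [Errno 2] No such file or directory: 'pics/w6.npy'
```

Run:
```python
from station import env
from h import *
s=np.array([.6202,-.1125]);a=np.radians(-12.4);X=np.array([np.cos(a),np.sin(a)]);Y=np.array([-np.sin(a),np.cos(a)])
b=np.load('pics/w14.npy');c=cam(env.camera_info('wrist'),dict(eef_pos=b[:3],tcp_rot=b[3:]))
t=cam(env.camera_info('top'))
f=lambda p:(((p[0,:2]-s)@X*1e3).round(1),((p[0,:2]-s)@Y*1e3).round(1))
for u in [(540,226),(638,262),(533,245),(632,283)]: print('wrist',u,f(pt(c,u,.04)))
im=cv2.imread('pics/top0.png');hsv=cv2.cvtColor(im,cv2.COLOR_BGR2HSV)
m=((hsv[...,0]>105)&(hsv[...,0]<130)&(hsv[...,1]>120)).astype(np.uint8)
cs,_=cv2.findContours(m,cv2.RETR_EXTERNAL,cv2.CHAIN_APPROX_NONE)
for k in cs:
    r=cv2.minAreaRect(k)
    if cv2.contourArea(k)>150: print(r,[f(pt(t,q,.03)) for q in cv2.boxPoints(r)])
st=env.get_state()
tgt=s-.045*X+.0098*Y;print(tgt)
plan(st,[*tgt,.055],-102.4,6,pos=[*st['eef_pos'][:2],.055])
```

```text
wrist (540, 226) (np.float64(-25.1), np.float64(-85.1))
wrist (638, 262) (np.float64(32.5), np.float64(-101.6))
wrist (533, 245) (np.float64(-26.3), np.float64(-95.8))
wrist (632, 283) (np.float64(33.1), np.float64(-114.0))
((424.63995361328125, 331.4736328125), (17.249452590942383, 49.406394958496094), 7.765166282653809) [(np.float64(-315.7), np.float64(-164.5)), (np.float64(-207.3), np.float64(-161.1)), (np.float64(-204.9), np.float64(-199.3)), (np.float64(-313.3), np.float64(-202.2))]
((430.94012451171875, 212.38111877441406), (47.3638916015625, 15.77961540222168), 22.067899703979492) [(np.float64(1.3), np.float64(-94.5)), (np.float64(38.3), np.float64(-102.0)), (np.float64(16.5), np.float64(-208.1)), (np.float64(-20.1), np.float64(-200.1))]
[ 0.57835415 -0.09326552]
yaw0 -99.92 dyaw -2.48
[[-19.0, -0.0, 16.3, 0.41], [-19.1, -0.0, 16.2, 0.41], [-19.2, -0.0, 16.1, 0.41], [-19.3, -0.0, 15.9, 0.41], [-19.4, -0.0, 15.8, 0.41], [-19.5, -0.0, 15.7, 0.41]]
```

Call:
jog_arm --pt "0 -22 0 0" --pt "0 -30 0 0" --pt "-19 0 16 0.4" --pt "-19 0 16 0.4" --pt "-19 0 16 0.4" --pt "-19.5 0 16 0.4" --pt "-19.5 0 16 0.4" --pt "-19.5 0 16 0.4"

```text
t: 21.15
eef_pos: [0.5786, -0.0924, 0.054]
tcp_rot: [-1.1, 1.366, -1.366]
contact_force: [-0.7, -0.2, -2.8]
grip_width: 0.029
```

Call:
jog_arm --pt "0 0 0 0" --pt "0 0 0 0" --pt "0 0 0 0" --pt "0 0 0 0" --pt "0 0 0 0" --pt "0 0 0 0" --pt "0 0 0 0" --pt "0 0 0 0"

```text
t: 22.15
eef_pos: [0.5781, -0.0931, 0.0538]
tcp_rot: [-1.1, 1.366, -1.366]
contact_force: [0.4, -0.4, -2.4]
grip_width: 0.0287
```

```bash
python3 rel.py c w16
python3 - <<'E'
from station import env
from h import *
im=cv2.imread("pics/w16.png")
st=env.get_state()
cv2.imwrite("pics/z16.png",cv2.resize(im[225:405,400:550],(500,600),interpolation=cv2.INTER_CUBIC))
plan(st,[.57835,-.09327,.003],-102.4,4)
E
```

```text
22.15 rel mm -45.34 9.93 [ 0.57805028 -0.09306185  0.05375728] F in push axes 0.5 -0.33 -2.37
yaw0 -102.32 dyaw -0.08
[[0.0, 12.7, 0.1, 0.02], [0.0, 12.7, 0.1, 0.02], [0.0, 12.7, 0.1, 0.02], [0.0, 12.7, 0.1, 0.02]]
```

View pics/w16.png

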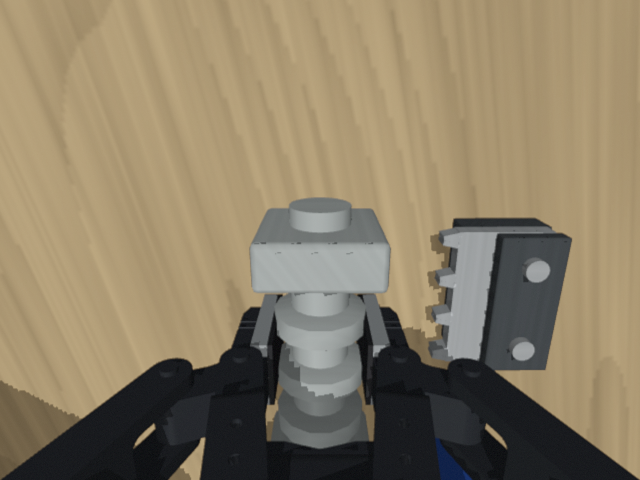

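View pics/z16.png

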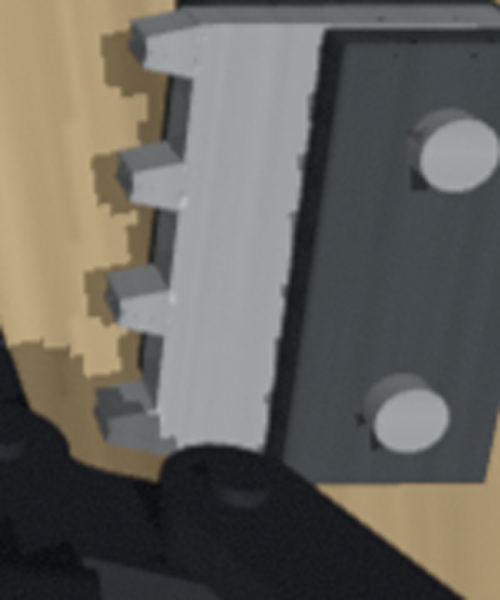

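Run:
```python
from station import env
from h import *
a=np.load('pics/w16.npy');c=cam(env.camera_info('wrist'),dict(eef_pos=a[:3],tcp_rot=a[3:]))
s=150/500
P=pt(c,[(400+x*s-.35,225+y*s-.35) for x,y in [(143,55),(130,190),(118,314),(108,427)]],.024)[:,:2]
k=np.linalg.svd(P-P.mean(0))[2][0]; k*=np.sign(k[1]); X=np.array([k[1],-k[0]])
print(np.linalg.norm(np.diff(P,axis=0),axis=1), 'yaw',np.degrees(np.arctan2(-k[0],k[1])),'seat',P.mean(0)-.01*X)
```

```text
[0.0200902  0.01972463 0.0191444 ] yaw -11.927964183749094 seat [ 0.61982927 -0.11220241]
```

Both gauge measurements agree, so I'll lay the bolt down and release it.

Call:
jog_arm --pt "0 15 0 0" --pt "0 18 0 0" --pt "0 12 0 0" --pt "0 6 0 0" --pt "0 0 0 0" --pt "0 0 0 0" --pt "0 0 0 0" --pt "0 0 0 0"

```text
t: 23.2
eef_pos: [0.5779, -0.093, 0.0028]
tcp_rot: [-1.1, 1.366, -1.366]
contact_force: [-4.2, 0.8, 5.0]
grip_width: 0.0289
```

Call:
jog_arm --pt "0 0 0 0" --pt "0 0 0 0" --pt "0 0 0 0" --pt "0 -10 0 0" --pt "0 -30 0 0" --pt "0 -30 0 0" --pt "0 -20 0 0" --pt "0 0 0 0" --jaw 0.6

```text
t: 24.2
eef_pos: [0.5788, -0.0932, 0.0946]
tcp_rot: [-1.098, 1.363, -1.368]
contact_force: [0.1, -0.2, -0.9]
grip_width: 0.0513
```

```bash
python3 - <<'E'
from station import env
env.get_image("wrist")
E
python3 rel.py c w17
python3 - <<'E'
import cv2,numpy as np
im=cv2.imread("pics/w17.png")
cv2.imwrite("pics/z17.png",np.hstack([cv2.resize(im[140:370,260:370],(287,600),interpolation=cv2.INTER_CUBIC),cv2.resize(im[180:330,405:530],(500,600),interpolation=cv2.INTER_CUBIC)]))
E
```

```text
24.25 rel mm -45.13 9.91 [ 0.57825294 -0.0931279   0.09339566] F in push axes -1.22 -0.78 -0.68
```

View pics/z17.png

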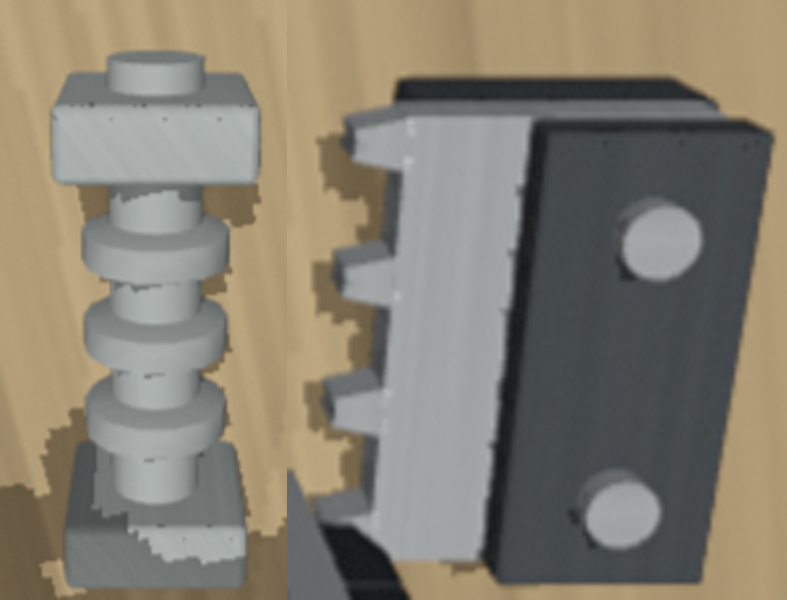

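View pics/w17.png

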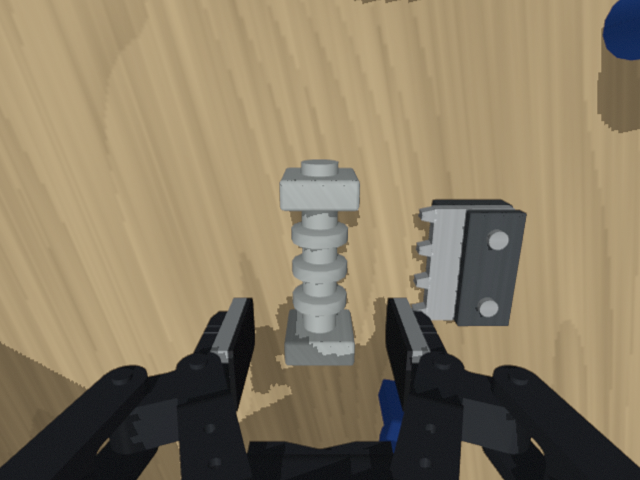

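Run:
```python
from station import env
from h import *
a=np.load('pics/w17.npy');st=dict(eef_pos=a[:3],tcp_rot=a[3:])
c=cam(env.camera_info('wrist'),st)
s1=110/287;o=lambda x,y:(260+x*s1-.3,140+y*230/600-.3)
A=pt(c,[o(52,184),o(259,184),o(52,106),o(259,106),o(67,526),o(246,526),o(67,585),o(246,585)],.04)[:,:2]
d=(A[:4].mean(0)-A[4:].mean(0));print('bolt c',A.mean(0),'yaw',np.degrees(np.arctan2(-d[0],d[1])))
g=lambda x,y:(405+(x-287)/4-.4,180+y/4-.4)
P=pt(c,[g(357,150),g(344,286),g(334,416)],.024)[:,:2]
k=np.linalg.svd(P-P.mean(0))[2][0]; k*=np.sign(k[1]); 
yw=np.degrees(np.arctan2(-k[0],k[1]));print(np.linalg.norm(np.diff(P,axis=0),axis=1).round(4),'yaw',yw)
a=np.radians(-12.3);X=np.array([np.cos(a),np.sin(a)]);k=np.array([-np.sin(a),np.cos(a)])
s=P.mean(0)-.01*k-.01*X;print('seat',s);q=A.mean(0);print('rel x,y',((q-s)@X).round(4),((q-s)@k).round(4))
s=np.array([.6201,-.1124]);tgt=s-.095*X;print(tgt)
plan(env.get_state(),[*tgt,.07],-102.3-89.97,9)
```

```text
bolt c [ 0.57534674 -0.10270796] yaw -12.21590439246665
[0.0198 0.02  ] yaw -12.506990093380326
seat [ 0.62002575 -0.11267633]
rel x,y -0.0458 0.0002
[ 0.52728067 -0.09216211]
yaw0 -102.32 dyaw -89.95
[[1.1, 2.5, -5.5, 9.99], [2.0, 2.5, -5.2, 9.99], [2.9, 2.5, -4.8, 9.99], [3.7, 2.5, -4.2, 9.99], [4.4, 2.5, -3.5, 9.99], [4.9, 2.5, -2.7, 9.99], [5.3, 2.5, -1.8, 9.99], [5.6, 2.5, -0.8, 9.99], [5.6, 2.5, 0.1, 9.99]]
```

Call:
jog_arm --pt "1 0 -5.5 10" --pt "2 0 -5 10" --pt "3 2 -5 10" --pt "4 4 -4 10" --pt "4 4 -3.5 10" --pt "5 4 -3 10" --pt "5 4 -2 10" --pt "6 4 -1 10" --jaw 0.9

```text
t: 25.3
eef_pos: [0.5324, -0.0916, 0.0696]
tcp_rot: [-0.049, -2.198, 2.197]
contact_force: [-0.1, 0.1, -0.4]
grip_width: 0.0767
```

Call:
jog_arm --pt "6 0 0 10" --pt "0 20 0 0" --pt "0 25 0 0" --pt "0 22 0 0" --pt "0 0 0 0" --pt "0 0 0 0" --pt "0 0 0 0" --pt "0 0 0 0"

```text
t: 26.3
eef_pos: [0.5273, -0.0915, 0.0044]
tcp_rot: [-0.229, -2.108, 2.108]
contact_force: [0.7, -0.0, -0.2]
grip_width: 0.0768
```

```bash
python3 rel.py c w18;  python3 - <<'E'
from station import env
from h import *
a=np.radians(-12.3);X=np.array([np.cos(a),np.sin(a)])
s=np.array([.6201,-.1124]);plan(env.get_state(),[*(s-.04*X),.003],-192.3,8)
E
```

```text
26.3 rel mm -95.21 0.52 [ 0.52731861 -0.09154666  0.00440533] F in push axes 0.73 0.13 -0.16
yaw0 167.68 dyaw 0.02
[[-6.9, 0.2, 0.1, -0.0], [-6.9, 0.2, 0.1, -0.0], [-6.9, 0.2, 0.1, -0.0], [-6.9, 0.2, 0.1, -0.0], [-6.9, 0.2, 0.1, -0.0], [-6.9, 0.2, 0.1, -0.0], [-6.9, 0.2, 0.1, -0.0], [-6.9, 0.2, 0.1, -0.0]]
```

View pics/w18.png

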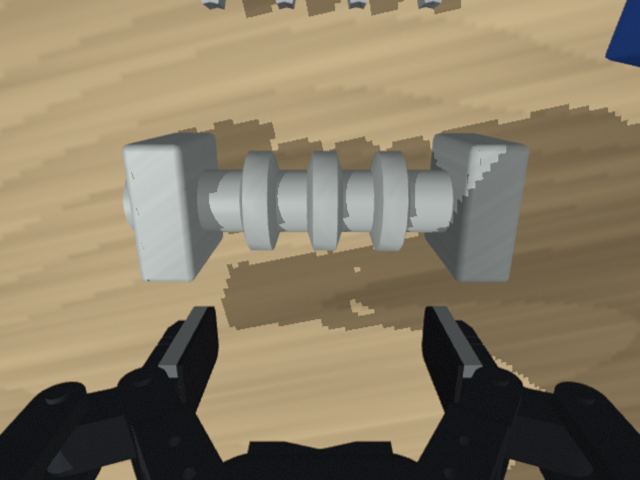

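Call:
jog_arm --pt "-7 1 0.5 0" --pt "-7 1 0 0" --pt "-7 0 0 0" --pt "-7 0 0 0" --pt "-7 0 0 0" --pt "-7 0 0 0" --pt "-7 0 0 0" --pt "-6 0 0 0"

```text
t: 27.35
eef_pos: [0.5811, -0.1038, 0.0017]
tcp_rot: [-0.228, -2.108, 2.108]
contact_force: [-1.4, 0.6, -0.6]
grip_width: 0.0771
```

Call:
jog_arm --pt "-1.5 0 0 0" --pt "-1.5 0 0 0" --pt "-1.5 0 0 0" --pt "-1.5 0 0 0" --pt "-1 0 0 0" --pt "-1 0 0 0" --pt "0 0 0 0" --pt "0 0 0 0"

```text
t: 28.35
eef_pos: [0.5887, -0.1055, 0.0018]
tcp_rot: [-0.228, -2.108, 2.108]
contact_force: [-0.2, 0.3, -0.4]
grip_width: 0.0767
```

```bash
python3 rel.py c w19
```

```text
28.35 rel mm -32.31 0.1 [ 0.5886658  -0.10546194  0.00183339] F in push axes -0.3 0.2 -0.43
```

View pics/w19.png

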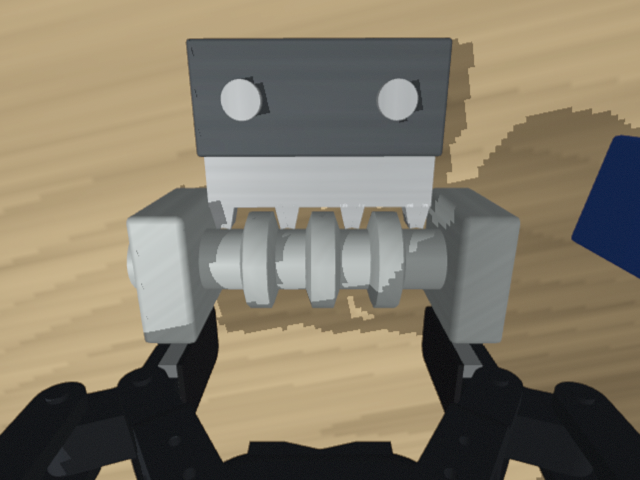

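Call:
jog_arm --pt "-1 0 0 0" --pt "-0.5 0 0 0" --pt "-0.5 0 0 0" --pt "-0.5 0 0 0" --pt "0 0 0 0" --pt "0 0 0 0" --pt "0 0 0 0" --pt "0 0 0 0"

```text
t: 29.4
eef_pos: [0.5905, -0.1058, 0.0018]
tcp_rot: [-0.226, -2.108, 2.107]
contact_force: [-4.5, 1.0, 4.0]
grip_width: 0.0766
```

Call:
jog_arm --pt "-0.5 0 0 0" --pt "-0.5 0 0 0" --pt "-0.5 0 0 0" --pt "-0.5 0 0 0" --pt "0 0 0 0" --pt "0 0 0 0" --pt "0 0 0 0" --pt "0 0 0 0"

```text
t: 30.4
eef_pos: [0.5906, -0.1058, 0.0018]
tcp_rot: [-0.222, -2.107, 2.105]
contact_force: [-13.9, 2.5, 10.6]
grip_width: 0.0766
```

```bash
python3 rel.py c w20
```

```text
30.4 rel mm -30.36 0.16 [ 0.59058012 -0.10582757  0.00180412] F in push axes -14.08 -0.49 10.6
```

View pics/w20.png

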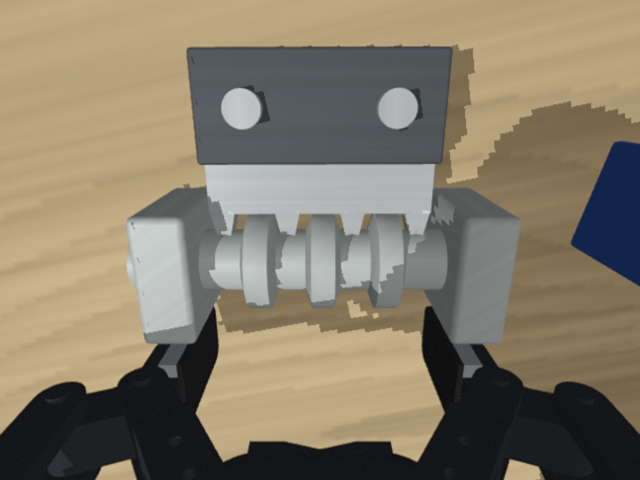

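The hard stop came at the same depth as on the fine gauge. I'll retreat and check both bolts.

Call:
jog_arm --pt "3 0 0 0" --pt "10 0 0 0" --pt "12 0 0 0" --pt "5 -25 0 0" --pt "5 -40 0 0" --pt "0 -40 0 0" --pt "0 0 0 0" --pt "0 0 0 0"

```text
t: 31.45
eef_pos: [0.5581, -0.0988, 0.1063]
tcp_rot: [-0.227, -2.108, 2.108]
contact_force: [-0.5, 0.2, -0.6]
grip_width: 0.077
```

Call:
jog_arm --pt "0 -5 -20 0" --pt "0 -5 -25 0" --pt "0 -5 -25 0" --pt "0 -5 -20 0" --pt "0 0 -5 0" --pt "0 0 0 0" --pt "0 0 0 0" --pt "0 0 0 0"

```text
t: 32.45
eef_pos: [0.5789, -0.0067, 0.1267]
tcp_rot: [-0.228, -2.107, 2.107]
contact_force: [-0.2, 0.5, 0.3]
grip_width: 0.077
```

```bash
python3 rel.py c w21
python3 - <<'E'
from station import env
import cv2
for n in ["top","scene"]: cv2.imwrite(f"pics/{n}21.png",env.get_image(n)[:,:,::-1])
E
```

```text
32.45 rel mm -63.1 94.47 [ 0.57886009 -0.00668177  0.12665747] F in push axes -0.28 0.45 0.31
```

View pics/w21.png

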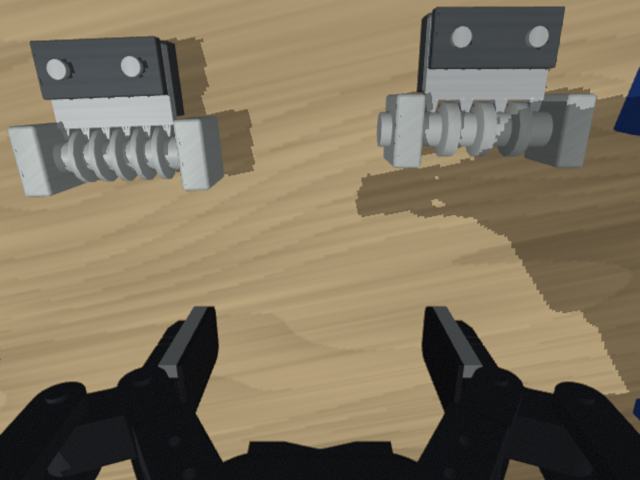

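View pics/scene21.png

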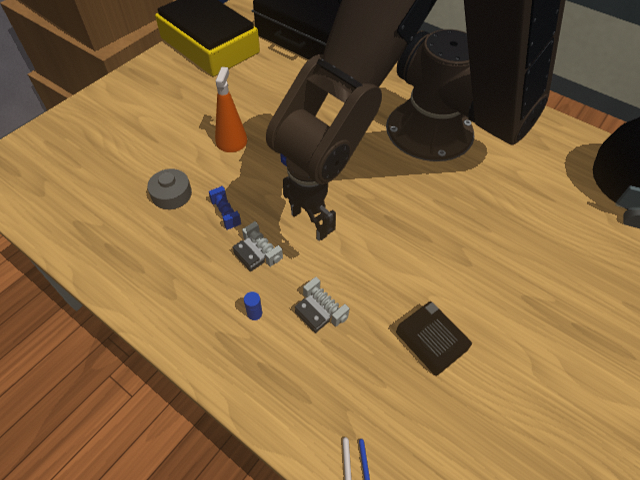

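Run:
```python
import cv2,numpy as np
im=cv2.imread("pics/w21.png")
cv2.imwrite("pics/z21a.png",cv2.resize(im[30:210,0:240],(800,600),interpolation=cv2.INTER_CUBIC))
cv2.imwrite("pics/z21b.png",cv2.resize(im[0:180,370:610],(800,600),interpolation=cv2.INTER_CUBIC))
```

```text
(no output)
```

View pics/z21a.png

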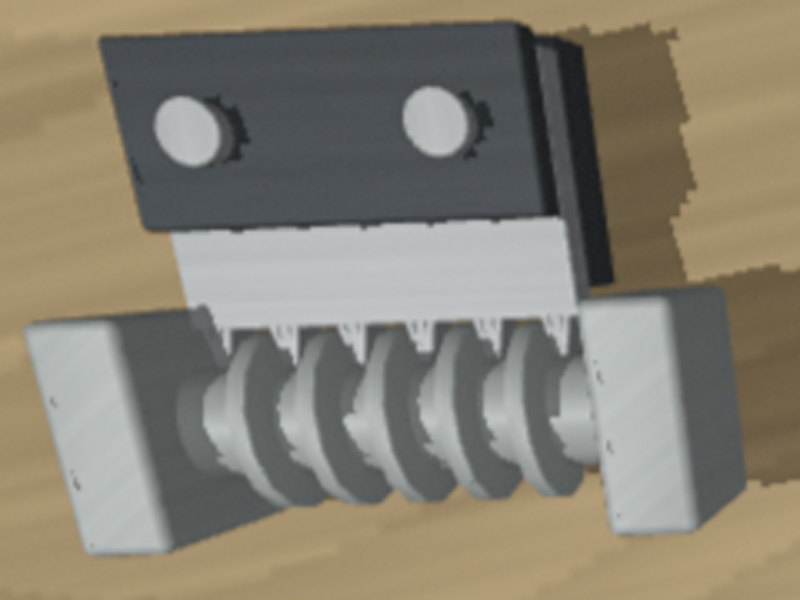

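View pics/z21b.png

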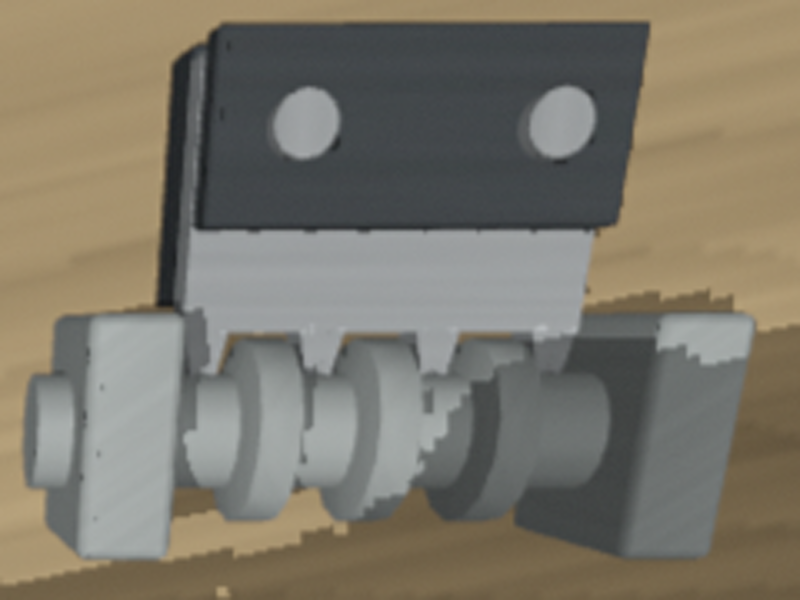

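Run:
```python
from station import env
from h import *
a=np.load('pics/w21.npy');c=cam(env.camera_info('wrist'),dict(eef_pos=a[:3],tcp_rot=a[3:]))
S={'f':(np.array([.6511,.0991]),-10.03,(0,30),[(28,326),(105,322),(170,550),(92,553),(583,302),(663,296),(697,528),(617,533)],[(226,350),(292,357),(358,360),(423,352),(491,355),(560,352)],[(191,328),(578,316)]),
'c':(np.array([.6201,-.1125]),-12.35,(370,0),[(94,318),(182,316),(168,555),(85,555),(662,318),(755,318),(708,555),(630,555)],[(320,372),(435,372)],[(180,333),(578,333)])}
for n,(s,yw,o,B,T,L) in S.items():
    A=np.radians(yw);X=np.array([np.cos(A),np.sin(A)]);Y=np.array([-np.sin(A),np.cos(A)])
    f=lambda L,z:np.c_[(pt(c,[(o[0]+x*.3-.35,o[1]+y*.3-.35) for x,y in L],z)[:,:2]-s)@np.c_[X,Y]]*1e3
    b=f(B,.04);d=b[:4].mean(0)-b[4:].mean(0)
    print(n,'bolt rel',b.mean(0).round(2),'tilt deg',np.degrees(np.arctan2(-d[0],d[1])).round(2),'root line rel',f(L,.024).round(2).tolist())
```

```text
f bolt rel [ 0.2  -1.06] tilt deg 0.04 root line rel [[17.16, 34.98], [16.39, -33.47]]
c bolt rel [-0.11 -0.58] tilt deg -0.08 root line rel [[16.52, 34.89], [16.48, -33.76]]
```

Run:
```python
from station import env
import cv2,numpy as np
a=cv2.imread('pics/top0.png').astype(int);b=cv2.imread('pics/top21.png').astype(int)
d=np.abs(a-b).sum(2)
for n,(x,y,r) in dict(tube=(322,143,12),canister=(495,193,27),sprayer=(512,298,28),speaker=(174,223,35),blueR=(431,213,25)).items(): print(n,d[y-r:y+r,x-r:x+r].mean().round(1))
st=env.get_state();print(st['t'],st['contact_force'],st['joint_vel'].round(3))
print(env.hand_in())
```

```text
tube 99.7
canister 112.4
sprayer 98.1
speaker 92.2
blueR 81.7
32.6 [-0.01121278  0.62201309 -0.06456187] [ 0.004  0.001 -0.001  0.001 -0.001  0.001]
the job is handed in; nothing more can be done
None
```

The before/after difference came out large everywhere, so I'll check what caused it.

Run:
```python
import cv2,numpy as np
a=cv2.imread('pics/top0.png');b=cv2.imread('pics/top21.png')
print(a.mean((0,1)),b.mean((0,1)))
cv2.imwrite('pics/cmp.png',np.hstack([a[60:360,120:560],b[60:360,120:560]])[:, :800] if 0 else np.vstack([a[60:350,100:580],b[60:350,100:580]]))
```

```text
[ 83.87371094 115.97049154 143.95704102] [103.20914388 139.34804362 171.40651042]
```

View pics/cmp.png

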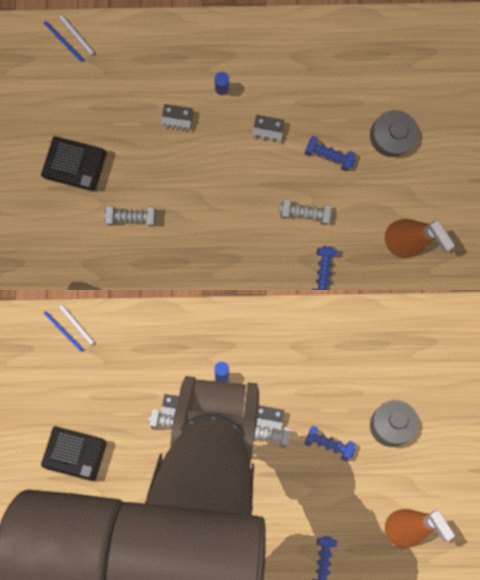

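Both bolts are seated at the gauge of their own pitch, released, and the job was handed in at about 32.6 s. No verdict is reported.

I gripped each bolt across two ridges and laid it about 45 mm in front of its gauge. I then pushed it square into the teeth with both open fingers on its end blocks.

| Check | Fine bolt | Coarse bolt |
|---|---|---|
| Reaction at the hard stop | about 14 N | about 14 N |
| Tool position at the stop, relative to home | -30.2 mm | -30.4 mm |
| Bolt offset in the push direction (limit 2.5 mm) | +0.2 mm | -0.1 mm |
| Bolt offset along the teeth (limit 5 mm) | -1.1 mm | -0.6 mm |
| Tilt from the row of teeth (limit 0.08 rad, about 4.6°) | less than 0.1° | less than 0.1° |

The offsets and tilt come from the last wrist picture.

At hand-in the arm was clear of everything and practically at rest, with only sensor noise on the force reading.

**Failed check:** my automatic before/after comparison of the top view, meant to confirm the bystanders hadn't moved, showed large differences everywhere. The second picture is simply brighter overall. Comparing the two by eye, the speaker, sprayer, tube, canister and both blue look-alikes are where they started. I only made that comparison after handing in, but the scene picture taken before hand-in looked the same.

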